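Gauge grooved corrosion coupons and reload the immersion carrier

TASK

Gauge the grooved aluminium coupons on the mat one after the other, from the robot's left to its right: each time press the depth gauge down with its sprung probe in the groove until its base sits flat on the coupon, hold it still for a second and read the depth; afterwards stand the gauge back on its stand. Coupons with a groove shallower than 9 mm go back flat into the carrier, each in the pocket with the number of its place on the mat (1 at the left); those deeper than 9 mm have failed and go flat, not stacked, into the steel tray. When the sound coupons are loaded, lift the carrier by its handle into the white tank, standing flat on the tank's floor, and leave the bottles, beaker and vial rack where they are.

Things in the scene. Friction and masses are not known exactly. Their poses are not given: they have to be found in the camera images.
- coupon_1a: aluminium coupon at place 1 of the mat (this or coupon_1b: one or neither is there). Block 60 (its x) x 36 (y) x 24 mm (z), 0.14 kg, flat; origin: centre of underside. A groove 14 mm wide crosses the middle of its top along y, side to side; depth unknown, 4 to 14 mm, never within 1.5 mm of 9. Flat land 23 mm long each end; end faces (x = +-30 mm) plain, to grip.
- coupon_1b: aluminium coupon at place 1 of the mat (this or coupon_1a: one or neither is there). Block 60 (its x) x 36 (y) x 24 mm (z), 0.14 kg, flat; origin: centre of underside. A groove 14 mm wide crosses the middle of its top along y, side to side; depth unknown, 4 to 14 mm, never within 1.5 mm of 9. Flat land 23 mm long each end; end faces (x = +-30 mm) plain, to grip.
- coupon_2a: aluminium coupon at place 2 of the mat (this or coupon_2b: just one is there). Block 60 (its x) x 36 (y) x 24 mm (z), 0.14 kg, flat; origin: centre of underside. A groove 14 mm wide crosses the middle of its top along y, side to side; depth unknown, 4 to 14 mm, never within 1.5 mm of 9. Flat land 23 mm long each end; end faces (x = +-30 mm) plain, to grip.
- coupon_2b: aluminium coupon at place 2 of the mat (this or coupon_2a: just one is there). Block 60 (its x) x 36 (y) x 24 mm (z), 0.14 kg, flat; origin: centre of underside. A groove 14 mm wide crosses the middle of its top along y, side to side; depth unknown, 4 to 14 mm, never within 1.5 mm of 9. Flat land 23 mm long each end; end faces (x = +-30 mm) plain, to grip.
- coupon_3a: aluminium coupon at place 3 of the mat (this or coupon_3b: just one is there). Block 60 (its x) x 36 (y) x 24 mm (z), 0.14 kg, flat; origin: centre of underside. A groove 14 mm wide crosses the middle of its top along y, side to side; depth unknown, 4 to 14 mm, never within 1.5 mm of 9. Flat land 23 mm long each end; end faces (x = +-30 mm) plain, to grip.
- coupon_3b: aluminium coupon at place 3 of the mat (this or coupon_3a: just one is there). Block 60 (its x) x 36 (y) x 24 mm (z), 0.14 kg, flat; origin: centre of underside. A groove 14 mm wide crosses the middle of its top along y, side to side; depth unknown, 4 to 14 mm, never within 1.5 mm of 9. Flat land 23 mm long each end; end faces (x = +-30 mm) plain, to grip.
- coupon_4a: aluminium coupon at place 4 of the mat (this or coupon_4b: one or neither is there). Block 60 (its x) x 36 (y) x 24 mm (z), 0.14 kg, flat; origin: centre of underside. A groove 14 mm wide crosses the middle of its top along y, side to side; depth unknown, 4 to 14 mm, never within 1.5 mm of 9. Flat land 23 mm long each end; end faces (x = +-30 mm) plain, to grip.
- coupon_4b: aluminium coupon at place 4 of the mat (this or coupon_4a: one or neither is there). Block 60 (its x) x 36 (y) x 24 mm (z), 0.14 kg, flat; origin: centre of underside. A groove 14 mm wide crosses the middle of its top along y, side to side; depth unknown, 4 to 14 mm, never within 1.5 mm of 9. Flat land 23 mm long each end; end faces (x = +-30 mm) plain, to grip.
- gauge: dial depth gauge, 0.22 kg, 109 mm high, upright; origin: centre of base underside. Base bar 56 (x) x 20 (y) x 10 mm; steel grip 22 x 22 mm on its z axis, 68 to 104 mm up (take its +-y faces from above). Dial 52 mm wide, x +10 to +29, z 12 to 64 mm, faces +x. A 7 mm thick sprung probe sticks out below. To gauge, its x lies along the coupon's x, either way round.
- probe (a joint): how far the probe is pushed up, m: 0 = fully out, tip 16 mm below the base; 0.016 = flush. With the base flat on a coupon and the tip on the groove floor, depth = 0.016 - value. Spring 3 N fully out plus 0.25 N per mm: it lifts the gauge's own weight, so the base must be pressed down and held.
- probe_tip (a point): lower end of the probe, on the gauge's z axis. The dial's black pointer shows the depth the tip reaches below the base: straight up at 8 mm, clockwise (seen from the front) for more, 17 degrees per mm; ticks 2 mm apart from 0 to 16 mm; the fixed brass hand marks the 9 mm limit.
- gauge_stand: grey stand, fixed, 90 x 60 mm; origin: centre of underside. Two blocks (each 24 mm along x, 44 along y) with a 24 mm open slot between them along y; the gauge's base lies flat across both, 34 mm above the bench, gauge x along the stand's x, the probe free in the slot.
- mat: dark green bench mat, fixed, 150 mm (x) x 340 mm (y) x 3 mm, with four white-outlined places in a row, marked by one to four white dots: places 1, 2, 3, 4 at y = +127.5, +42.5, -42.5, -127.5 mm in its frame (1 at the robot's left, +y); origin at the centre of its underside
- carrier: grey plastic carrier, loose, 78 (x) x 198 mm (y), about 0.28 kg empty; origin: centre of underside. Pockets 1, 2, 3, 4 (one to four black dots on the floor) centred at x = 0, y = +74, +28, -28, -74 mm; each 70 (x) x 42 mm (y) inside, floor 4 mm above the underside; long side walls rise 6 mm above the pocket floor, dividers and ends 10 mm. Handle over the middle.
- handle: the carrier's fixed steel handle, between pockets 2 and 3: bar along x, 64 mm long, 10 mm thick (y), 14 mm high, its middle 57 and its top 64 mm above the carrier's underside, on posts at x = +-28 mm. Origin and axes are the carrier's.
- tank: white plastic tank, dry, fixed, open on top, 112 (x) x 232 (y) x 50 mm high, walls and floor 5 mm (inside 102 x 222 mm); origin: centre of underside. The carrier goes in with its long side along the tank's, either way round.
- tray: shallow steel tray, fixed, 140 mm (x) x 170 mm (y), rim 14 mm high, walls and floor 3 mm; origin at the centre of its underside
- wash_bottle: white wash bottle, bystander (not always there), 68 mm across, 185 mm tall; origin: centre of underside
- brown_bottle: brown glass bottle, bystander, 72 mm across, 170 mm tall; origin: centre of underside
- vial_rack: wooden rack of small vials, bystander, 60 (x) x 150 (y) x 60 mm high; origin: centre of underside
- beaker: clear plastic beaker, bystander (not always there), 72 mm across, 90 mm tall; origin: centre of underside
Not all that is in view belongs to the job. Leave any purple look-alike of the carrier alone. Leave any pink or turquoise look-alike of the gauge alone.

How it is judged (in metres and radians):
On the way, in this order (a step that is already met when the one before it is completed fails the run):
1. the gauge is pressed onto the coupon of place 1 (if there is one) with the probe in the groove and the base flat on the coupon, steady for 0.8 s (((z of gauge in the frame of coupon_1a between 0.022 and 0.0257 m and angle between the z axis of gauge and the z axis of coupon_1a, either way round below 0.06 rad and z of probe_tip in the frame of coupon_1a below 0.0205 m and x of probe_tip in the frame of coupon_1a between -0.007 and 0.007 m and y of probe_tip in the frame of coupon_1a between -0.018 and 0.018 m and y of gauge in the frame of coupon_1a between -0.018 and 0.018 m) or (z of gauge in the frame of coupon_1b between 0.022 and 0.0257 m and angle between the z axis of gauge and the z axis of coupon_1b, either way round below 0.06 rad and z of probe_tip in the frame of coupon_1b below 0.0205 m and x of probe_tip in the frame of coupon_1b between -0.007 and 0.007 m and y of probe_tip in the frame of coupon_1b between -0.018 and 0.018 m and y of gauge in the frame of coupon_1b between -0.018 and 0.018 m))), for 0.8 s.
2. the gauge is pressed onto the coupon of place 2 (if there is one) with the probe in the groove and the base flat on the coupon, steady for 0.8 s (((z of gauge in the frame of coupon_2a between 0.022 and 0.0257 m and angle between the z axis of gauge and the z axis of coupon_2a, either way round below 0.06 rad and z of probe_tip in the frame of coupon_2a below 0.0205 m and x of probe_tip in the frame of coupon_2a between -0.007 and 0.007 m and y of probe_tip in the frame of coupon_2a between -0.018 and 0.018 m and y of gauge in the frame of coupon_2a between -0.018 and 0.018 m) or (z of gauge in the frame of coupon_2b between 0.022 and 0.0257 m and angle between the z axis of gauge and the z axis of coupon_2b, either way round below 0.06 rad and z of probe_tip in the frame of coupon_2b below 0.0205 m and x of probe_tip in the frame of coupon_2b between -0.007 and 0.007 m and y of probe_tip in the frame of coupon_2b between -0.018 and 0.018 m and y of gauge in the frame of coupon_2b between -0.018 and 0.018 m))), for 0.8 s.
3. the gauge is pressed onto the coupon of place 3 (if there is one) with the probe in the groove and the base flat on the coupon, steady for 0.8 s (((z of gauge in the frame of coupon_3a between 0.022 and 0.0257 m and angle between the z axis of gauge and the z axis of coupon_3a, either way round below 0.06 rad and z of probe_tip in the frame of coupon_3a below 0.0205 m and x of probe_tip in the frame of coupon_3a between -0.007 and 0.007 m and y of probe_tip in the frame of coupon_3a between -0.018 and 0.018 m and y of gauge in the frame of coupon_3a between -0.018 and 0.018 m) or (z of gauge in the frame of coupon_3b between 0.022 and 0.0257 m and angle between the z axis of gauge and the z axis of coupon_3b, either way round below 0.06 rad and z of probe_tip in the frame of coupon_3b below 0.0205 m and x of probe_tip in the frame of coupon_3b between -0.007 and 0.007 m and y of probe_tip in the frame of coupon_3b between -0.018 and 0.018 m and y of gauge in the frame of coupon_3b between -0.018 and 0.018 m))), for 0.8 s.
4. the gauge is pressed onto the coupon of place 4 (if there is one) with the probe in the groove and the base flat on the coupon, steady for 0.8 s (((z of gauge in the frame of coupon_4a between 0.022 and 0.0257 m and angle between the z axis of gauge and the z axis of coupon_4a, either way round below 0.06 rad and z of probe_tip in the frame of coupon_4a below 0.0205 m and x of probe_tip in the frame of coupon_4a between -0.007 and 0.007 m and y of probe_tip in the frame of coupon_4a between -0.018 and 0.018 m and y of gauge in the frame of coupon_4a between -0.018 and 0.018 m) or (z of gauge in the frame of coupon_4b between 0.022 and 0.0257 m and angle between the z axis of gauge and the z axis of coupon_4b, either way round below 0.06 rad and z of probe_tip in the frame of coupon_4b below 0.0205 m and x of probe_tip in the frame of coupon_4b between -0.007 and 0.007 m and y of probe_tip in the frame of coupon_4b between -0.018 and 0.018 m and y of gauge in the frame of coupon_4b between -0.018 and 0.018 m))), for 0.8 s.
5. the carrier hangs in the gripper by its handle, clear of the bench, with every sound coupon in its own pocket (height (world z) of carrier above 0.03 m and contact force between the fingers and handle above 1 N and x of coupon_1a in the frame of carrier between -0.008 and 0.008 m and y of coupon_1a in the frame of carrier between 0.066 and 0.082 m and z of coupon_1a in the frame of carrier between 0.001 and 0.007 m and angle between the z axis of each of coupon_1a, coupon_2b, coupon_3a, coupon_3b, coupon_4b and the z axis of carrier, either way round below 0.1 rad and x of coupon_2b in the frame of carrier between -0.008 and 0.008 m and y of coupon_2b in the frame of carrier between 0.02 and 0.036 m and z of coupon_2b in the frame of carrier between 0.001 and 0.007 m and x of coupon_3a in the frame of carrier between -0.008 and 0.008 m and y of coupon_3a in the frame of carrier between -0.036 and -0.02 m and z of coupon_3a in the frame of carrier between 0.001 and 0.007 m and x of coupon_3b in the frame of carrier between -0.008 and 0.008 m and y of coupon_3b in the frame of carrier between -0.036 and -0.02 m and z of coupon_3b in the frame of carrier between 0.001 and 0.007 m and x of coupon_4b in the frame of carrier between -0.008 and 0.008 m and y of coupon_4b in the frame of carrier between -0.082 and -0.066 m and z of coupon_4b in the frame of carrier between 0.001 and 0.007 m), for 0.1 s.
At the end, for the whole second after the job is handed in: Coupons under 9 mm: flat in the carrier pocket of their place number (within 8 mm); deeper ones: flat on the tray's floor (centre within 55 x 72 mm of its middle); carrier level on the tank's floor (within 20 mm); gauge upright and still on its stand (within 15 mm) (x of coupon_1a in the frame of carrier between -0.008 and 0.008 m and y of coupon_1a in the frame of carrier between 0.066 and 0.082 m and z of coupon_1a in the frame of carrier between 0.001 and 0.007 m and angle between the z axis of each of coupon_1a, coupon_2b, coupon_3a, coupon_3b, coupon_4b and the z axis of carrier, either way round below 0.1 rad and x of coupon_2b in the frame of carrier between -0.008 and 0.008 m and y of coupon_2b in the frame of carrier between 0.02 and 0.036 m and z of coupon_2b in the frame of carrier between 0.001 and 0.007 m and x of coupon_3a in the frame of carrier between -0.008 and 0.008 m and y of coupon_3a in the frame of carrier between -0.036 and -0.02 m and z of coupon_3a in the frame of carrier between 0.001 and 0.007 m and x of coupon_3b in the frame of carrier between -0.008 and 0.008 m and y of coupon_3b in the frame of carrier between -0.036 and -0.02 m and z of coupon_3b in the frame of carrier between 0.001 and 0.007 m and x of coupon_4b in the frame of carrier between -0.008 and 0.008 m and y of coupon_4b in the frame of carrier between -0.082 and -0.066 m and z of coupon_4b in the frame of carrier between 0.001 and 0.007 m and x of coupon_1b in the frame of tray between -0.055 and 0.055 m and y of coupon_1b in the frame of tray between -0.072 and 0.072 m and z of coupon_1b in the frame of tray between 0 and 0.006 m and angle between each of coupon_1b, coupon_2a, coupon_4a's own z axis and vertical below 0.1 rad and x of coupon_2a in the frame of tray between -0.055 and 0.055 m and y of coupon_2a in the frame of tray between -0.072 and 0.072 m and z of coupon_2a in the frame of tray between 0 and 0.006 m and x of coupon_4a in the frame of tray between -0.055 and 0.055 m and y of coupon_4a in the frame of tray between -0.072 and 0.072 m and z of coupon_4a in the frame of tray between 0 and 0.006 m and x of carrier in the frame of tank between -0.02 and 0.02 m and y of carrier in the frame of tank between -0.02 and 0.02 m and z of carrier in the frame of tank between 0.002 and 0.008 m and angle between carrier's own z axis and vertical below 0.05 rad and horizontal distance between gauge and gauge_stand below 0.015 m and z of gauge in the frame of gauge_stand between 0.031 and 0.037 m and angle between gauge's own z axis and vertical below 0.08 rad and linear speed of gauge below 0.02 m/s); the robot touches nothing.
It fails at once if the wash bottle is pushed more than 30 mm or tipped over (distance of wash_bottle from where it was at the start of the episode above 0.03 m or angle between wash_bottle's own z axis and vertical above 0.35 rad).
It fails at once if the brown bottle is pushed more than 30 mm or tipped over (distance of brown_bottle from where it was at the start of the episode above 0.03 m or angle between brown_bottle's own z axis and vertical above 0.35 rad).
It fails at once if the vial rack is pushed more than 30 mm or tipped over (distance of vial_rack from where it was at the start of the episode above 0.03 m or angle between vial_rack's own z axis and vertical above 0.35 rad).
It fails at once if the beaker is pushed more than 30 mm or tipped over (distance of beaker from where it was at the start of the episode above 0.03 m or angle between beaker's own z axis and vertical above 0.35 rad).
Of coupon_1a, coupon_1b, wash_bottle only 1 to 1 are there at a start; the rules pass over those that are not, and their reading is None.
Of coupon_2a, coupon_2b only 1 to 1 are there at a start; the rules pass over those that are not, and their reading is None.
Of coupon_3a, coupon_3b only 1 to 1 are there at a start; the rules pass over those that are not, and their reading is None.
Of coupon_4a, coupon_4b, beaker only 1 to 1 are there at a start; the rules pass over those that are not, and their reading is None.
At some moment in a run one of coupon_1a, coupon_1b, coupon_2a, coupon_2b, coupon_3a, coupon_3b, coupon_4a, coupon_4b, carrier may be knocked a few centimetres aside while the robot is not near it.
It also fails if it takes over 210 s, if anything falls off the work surface, if the arm or the gripper's body presses on something with over 40 N, if the wrist force passes 120 N, or if a joint passes its speed limit or range.

ROBOT

A 6-joint arm with a two-finger parallel gripper is mounted at the origin on the work surface. World frame = base frame: x ahead of the robot, y to its left, z up, the work surface at z = 0. Lengths are in m, angles in degrees, forces in N, time in s.
With the tool pointing down it reaches from about 0.375 to 0.9 m from the base axis. Payload 3.1 kg.
Tool frame: the origin (TCP) lies at the centre of the arm's flange, where the gripper is bolted on; the fingertips stand 182 mm ahead of it and the grasp point (between the pads) lies 164 mm ahead of it; x points along the fingers, z is the direction in which the jaws open and shut, and the axes are right-handed (so a half turn about x gives the same grasp; the last joint's range is limited). The gripper opens to 87 mm and grips with 3 to 60 N. Pads are 19 mm wide; open, the fingers measure 117 mm over their backs; the gripper's body (75 mm by 190 mm) begins 51 mm behind the grasp point.
Start: joints at [66.778, 30.224, 82.088, -0, 67.689, -10.227], TCP at [0.14, 0.609, 0.405] pointing down, gripper open.
Joint ranges: [-176.69, 176.69], [-43.24, 126.21], [12.49, 139.97], [-82, 262], [0, 151.66], [-163.58, 163.58]. Speed limits (degrees/s): [159.86, 159.86, 180, 180, 180, 180].

INTERFACE

Orientations are given as a 3x3 rotation matrix whose columns are the frame's x, y, z axes.
In Python, from rig import bot gives the robot as it stands.
- The arm moves only by the shell command python3 -m crank 'ROWS' [OPENING]. ROWS is JSON, a list of rows, each an object with "offset": the shift along the tool's x, y, z in m, a list of three; "spin": the turn about the tool's x in rad. A call has 1 to 12 rows; each row shifts and turns the commanded pose from where the row before left it, along the tool's axes as they then stand; what a row does not reach is not made up. A row lasts 1/10 s, in which the tool goes at most 50 mm and 8.59 degrees, less where a joint would pass 70% of its speed; a pose out of reach is approached as far as the arm can. A call is refused whole if a number of a shift passes 0.05 or a number of a turn 0.15, either way. A call with a gripper value outside its range is refused whole. OPENING is the finger opening in m, from 0 to 0.087, set as the call begins (- or left out, the last holds). The fingers move at their own pace and stop on an object; the grip force is fixed at half the most. Time passes only in rows, so rows that do not move let the fingers close. It gives the time, the measured TCP pose, the force and the opening at its end, in the units of the state.
- bot.read_state(): the state, without advancing time (a new reading comes with each control period).
- bot.capture(name): name is "side" or "top" or "wrist"; returns a dict with "pixels" (400x640x3 uint8, blue, green, red), "depth" (400x640 float32, m along the optical axis (not along the pixel's ray), 0 where there is no reading), "K" (3x3 intrinsics, pixels), "world_to_cam" (4x4, takes a point from world to camera coordinates). Camera axes: x right, y up, looking along -z (the intrinsics and any distortion apply to the point x, -y, -z); pixel columns grow to the right and rows downward; lengths in m; the calibration is good to about 2 mm. A picture is of the moment at which its call begins.
- bot.hand_in(): hands the job in, once; it reports no verdict.
Trained networks look in a picture, given as the dict that the camera call returned (one of the last four; its "shot" number tells which), for a name from the list of things; names that differ only in an ending like _2 or _b are one class to them, and where a whole thing is asked for, a point or a joint stands for the part that bears it (a point fixed in the world has none). Each returns a list of dicts, best first, with "p" (0 to 1); they miss things now and then, are a little off and sometimes report something else, mostly with a low value. They report only what shows in the picture. A call takes as long as a camera call. They do not tell look-alikes from the thing itself.
- bot.regions_of(label, picture): "region" (400x640 bool, what is visible of it) and "extent" ([centre column, centre row, width, height] in pixels, round what is visible of it).
The state is a dict: "time_s": time; "joint_positions": joint angles; "qvel": joint speeds; "tau": joint torques, N m; "position": TCP position; "tcp_rot": TCP orientation; "force": force on the tool from outside, world axes, zero at the start; "moment": the same for the moment, N m; "opening": opening from 0.0 (shut) to 1.0 (fully open).
Only numpy, scipy, OpenCV 4.12 (cv2) and the standard library are available. Lean on these libraries where they do the work, as an engineer would, in place of code of your own. Each camera call takes 0.05 s, during which the arm holds its last target.

## Working session

There is one attempt and no reset: what is moved stays moved. The work goes in short steps, Python scripts to look and compute and a shell command to move; the robot and the scene stay as the last step left them, time stands still between calls to the robot, and variables do not carry over. Pictures are saved under pics/ and viewed, and the job is handed in when it is done.

```bash
ls -la; mkdir -p pics
python3 - <<'E'
from rig import bot
import cv2,json
s=bot.read_state(); print(s)
for n in ["side","top","wrist"]:
    c=bot.capture(n); cv2.imwrite(f"pics/a_{n}.png",c["pixels"]); print(n,c["K"].tolist(),c["world_to_cam"].round(4).tolist(),c["shot"],[k for k in c])
E
```

```text
total 12
drwxr-xr-x  3 agent agent 4096 Dec  7 07:19 .
drwxr-xr-x 23 root  root  4096 Dec  7 07:19 ..
drwxr-xr-x  2 agent agent 4096 Dec  7 07:19 pics
{'time_s': 0.0, 'joint_positions': array([ 6.67813680e+01,  3.02783460e+01,  8.21562417e+01, -1.31689391e-03,
        6.76903212e+01, -1.02260658e+01]), 'qvel': array([-0.01553866, -0.05092413,  0.02919753,  0.04509314, -0.00169762,
       -0.00894028]), 'tau': array([-2.14909815e-03, -4.40039599e+01, -1.76588291e+01,  6.31267671e-02,
        5.82250650e-02, -1.39302292e-04]), 'position': array([0.14033728, 0.60868475, 0.40377867]), 'tcp_rot': array([[-8.39931405e-04, -9.74401056e-01,  2.24815207e-01],
       [-2.01188386e-03,  2.24816477e-01,  9.74399048e-01],
       [-9.99997623e-01,  3.66126275e-04, -2.14921218e-03]]), 'force': array([-0.72862998, -0.02024554, -0.46548349]), 'moment': array([0.03308168, 0.01047326, 0.02011713]), 'opening': 1.0002069054447702}
side [[445.8136273016118, 0.0, 311.5780626480133], [0.0, 445.8136273016118, 204.5969786553357], [0.0, 0.0, 1.0]] [[0.9755, -0.2202, 0.0004, -0.5541], [0.164, 0.7276, 0.6661, -0.122], [-0.147, -0.6497, 0.7458, -1.1309], [0.0, 0.0, 0.0, 1.0]] 1 ['pixels', 'depth', 'K', 'world_to_cam', 'shot']
top [[390.6410883952231, 0.0, 324.9524092821746], [0.0, 390.6410883952231, 201.92680008784401], [0.0, 0.0, 1.0]] [[0.0008, -0.9999, 0.0106, -0.0162], [0.9807, 0.0029, 0.1954, -0.5852], [-0.1954, 0.0102, 0.9807, -1.1327], [0.0, 0.0, 0.0, 1.0]] 2 ['pixels', 'depth', 'K', 'world_to_cam', 'shot']
wrist [[358.2223090800093, 0.0, 318.17422562174505], [0.0, 358.2223090800093, 197.73912833428676], [0.0, 0.0, 1.0]] [[0.2259, 0.9742, -0.0013, -0.6234], [-0.9344, 0.2163, -0.2829, 0.0335], [-0.2753, 0.0651, 0.9591, -0.3918], [0.0, 0.0, 0.0, 1.0]] 3 ['pixels', 'depth', 'K', 'world_to_cam', 'shot']
```

View pics/a_top.png

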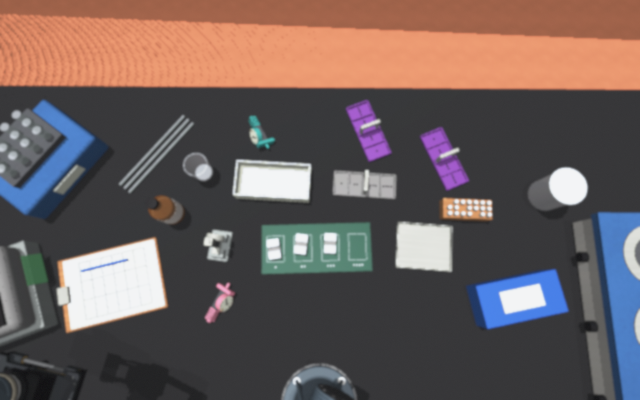

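View pics/a_side.png

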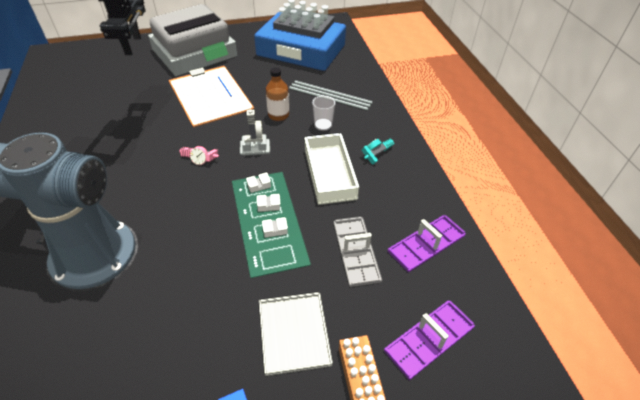

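View pics/a_wrist.png

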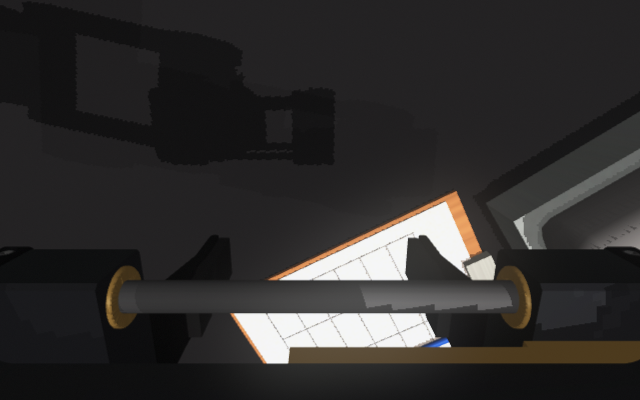

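The top view shows coupons at places 1–3 (cols 274/301/330, row 244) and place 4 empty. The gauge is on its stand at (217,246), the tank at (272,181), the carrier at (365,184) and the tray at (424,246). The purple, pink and turquoise look-alikes are elsewhere. Next I'll measure poses.

```bash
cat > h.py <<'E'
from rig import bot
import numpy as np, cv2
def pts(c):
    d=c["depth"]; K=c["K"]; h,w=d.shape
    v,u=np.mgrid[0:h,0:w]
    x=(u-K[0,2])/K[0,0]*d; y=-(v-K[1,2])/K[1,1]*d; z=-d
    T=np.linalg.inv(c["world_to_cam"])
    P=np.stack([x,y,z,np.ones_like(d)],-1)@T.T
    P=P[...,:3]; P[d<=0]=np.nan
    return P
def proj(c,p):
    q=c["world_to_cam"]@np.r_[p,1]; K=c["K"]
    return np.array([K[0,0]*q[0]/-q[2]+K[0,2], K[1,1]*(-q[1])/-q[2]+K[1,2]])
def rect(P,mask,zlo=-1,zhi=1):
    Q=P[mask]; Q=Q[~np.isnan(Q[:,0])]; Q=Q[(Q[:,2]>zlo)&(Q[:,2]<zhi)]
    (cx,cy),(a,b),ang=cv2.minAreaRect((Q[:,:2]*1000).astype(np.float32))
    if a<b: a,b,ang=b,a,ang+90
    return round(cx,1),round(cy,1),round(a,1),round(b,1),round((ang+90)%180-90,1),len(Q),np.percentile(Q[:,2]*1000,[2,50,98]).round(1)
E
python3 - <<'E'
from h import *
for n in ["top","side"]:
    c=bot.capture(n); P=pts(c)
    for l in ["coupon_1a","gauge","gauge_stand","mat","carrier","tank","tray","brown_bottle","beaker","wash_bottle","vial_rack"]:
        for r in bot.regions_of(l,c)[:6]:
            try: print(n,l,round(r["p"],2),np.round(r["extent"]),rect(P,r["region"]))
            except Exception as e: print(n,l,r["p"],r["extent"],e)
E
```

```text
top gauge 0.78 [215. 241.  17.  21.] (463.4, 314.8, 55.8, 45.7, -29.4, 251, array([ 41. ,  94.3, 144. ]))
top gauge 0.75 [218. 302.  27.  32.] (284.2, 301.6, 121.0, 60.0, -22.0, 551, array([-0.3, 28.2, 52.8]))
top gauge 0.73 [260. 134.  24.  34.] (817.8, 206.4, 104.4, 51.4, 37.7, 337, array([14.5, 31.5, 53.5]))
top gauge_stand 0.95 [220. 246.  28.  31.] (458.8, 312.4, 89.5, 61.9, -7.1, 378, array([ 2.4, 11.3, 39.3]))
top mat 0.75 [319. 248. 116.  47.] (451.8, 13.7, 347.5, 152.8, -88.6, 4618, array([-0.9,  4. ,  9.8]))
top carrier 0.96 [361. 185.  64.  28.] (656.3, -141.3, 205.3, 86.3, 85.5, 1544, array([-0.2,  5.9, 64.4]))
top carrier 0.81 [370. 130.  44.  59.] (841.6, -158.6, 203.1, 89.1, 21.0, 1383, array([ 0.3,  6.8, 65.5]))
top carrier 0.7 [445. 156.  45.  62.] (746.2, -402.5, 201.7, 88.5, 23.6, 1467, array([-0. ,  6. , 64.3]))
top carrier 0.42 [213. 244.  17.  19.] (456.6, 308.5, 51.7, 45.7, -0.6, 234, array([ 40.7,  94.6, 144.1]))
top tank 0.73 [271. 182.  82.  46.] (667.3, 155.7, 246.8, 130.4, 86.5, 2897, array([ 1.1,  7.7, 53. ]))
top tray 0.57 [424. 246.  56.  49.] (458.7, -
[... 1291 characters left out ...]
.6, 143.3, 86.2, 4772, array([ 0.7,  4.4, 15.8]))
side brown_bottle 0.57 [276.  96.  22.  53.] (575.2, 590.3, 342.3, 72.2, 81.7, 959, array([  2.7,  88.4, 171.4]))
side brown_bottle 0.56 [276. 227.  26.  16.] (461.0, -23.9, 60.3, 58.1, 0.7, 357, array([ 5.8, 25.8, 31.2]))
side beaker 0.62 [322. 112.  22.  37.] (705.7, 436.9, 203.4, 67.0, 77.2, 648, array([ 3.7, 63.2, 92.1]))
side beaker 0.23 [277. 227.  28.  15.] (462.7, -21.6, 64.3, 62.4, 89.2, 401, array([ 2.8, 25.2, 31.2]))
side wash_bottle 0.34 [258. 183.  26.  17.] (443.4, 139.6, 60.3, 43.6, 10.5, 293, array([ 5.3, 25. , 31. ]))
side vial_rack 0.91 [363. 369.  44.  62.] (572.0, -441.8, 157.5, 71.0, 87.9, 2069, array([ 6.1, 44.3, 63.1]))
```

Run:
```python
from h import *
ims=[]
for n,(x0,y0,x1,y1) in [("top",(195,215,385,285)),("side",(225,100,315,275)),("top",(320,160,410,210)),("side",(325,200,415,290))]:
    c=bot.capture(n); P=pts(c); im=c["pixels"]
    k=4 if x1-x0>150 else 3.2
    ims.append(cv2.resize(im[y0:y1,x0:x1],None,fx=k,fy=k,interpolation=cv2.INTER_CUBIC))
    if len(ims)<3:
        # coupons
        m=(P[...,2]>0.018)&(P[...,2]<0.034)&(abs(P[...,0]-.45)<.085)&(abs(P[...,1]-.015)<.175)
        nl,lab,st,ce=cv2.connectedComponentsWithStats(cv2.morphologyEx(m.astype(np.uint8),cv2.MORPH_CLOSE,np.ones((3,3))))
        for i in range(1,nl):
            if st[i,4]>60: print(n,ce[i].round(),rect(P,(lab==i)&m))
        m=(P[...,2]>0.028)&(P[...,2]<0.04)&(abs(P[...,0]-.45)<.07)&(abs(P[...,1]-.31)<.07)
        print("standtop",rect(P,m))
        for zl,zh in [(.09,.12),(.12,.15),(.135,.15)]:
            m=(P[...,2]>zl)&(P[...,2]<zh)&(abs(P[...,0]-.45)<.07)&(abs(P[...,1]-.31)<.07)
            if m.sum()>4: print(zl,rect(P,m),np.nanmean(P[m],0))
cv2.imwrite("pics/b0.png",ims[0]);cv2.imwrite("pics/b1.png",ims[1])
h=max(i.shape[0] for i in ims[2:]); 
cv2.imwrite("pics/b2.png",np.hstack([cv2.copyMakeBorder(i,0,h-i.shape[0],0,4,0) for i in ims[2:]]))
```

```text
top [300. 243.] (462.5, 61.0, 60.0, 36.0, -6.7, 234, array([20.4, 27.3, 32.2]))
top [329. 242.] (464.9, -28.9, 59.9, 35.5, -2.9, 231, array([19.9, 27. , 32.3]))
top [273. 248.] (447.1, 143.8, 59.5, 36.5, 9.4, 206, array([18.6, 28. , 32.6]))
standtop (459.0, 312.5, 72.2, 44.7, -8.0, 123, array([30.7, 35. , 39. ]))
0.09 (465.6, 308.4, 41.2, 37.8, 82.7, 85, array([ 90.8,  96.9, 119. ])) [0.47262766 0.30579994 0.09890732]
0.12 (458.1, 311.1, 21.9, 21.7, -6.7, 79, array([123. , 139.8, 146.4])) [0.45742381 0.3096869  0.1385109 ]
0.135 (458.1, 311.3, 21.9, 21.7, -7.9, 65, array([135.3, 140.7, 146.5])) [0.45795928 0.3109423  0.14066322]
side [258. 181.] (443.8, 138.9, 61.0, 42.1, 9.3, 210, array([18.6, 27.3, 31.4]))
side [268. 201.] (459.1, 57.9, 59.8, 42.2, -8.0, 264, array([19.6, 26.8, 31. ]))
side [274. 226.] (461.6, -33.0, 59.7, 39.3, -3.0, 294, array([19.5, 26.6, 31.1]))
standtop (454.1, 308.7, 71.6, 50.1, -8.1, 124, array([28.4, 34.6, 39.4]))
0.09 (460.7, 301.9, 36.8, 35.0, -8.8, 101, array([ 90.2,  98.4, 117.4])) [0.46164624 0.29925917 0.10125337]
0.12 (455.1, 306.1, 27.6, 21.5, 78.3, 79, array([121.1, 134.9, 144. ])) [0.45420418 0.30225305 0.13406526]
0.135 (454.9, 307.5, 23.0, 19.7, 85.5, 39, array([135.8, 139.4, 144.3])) [0.4541492  0.30549461 0.13980359]
```

View pics/b0.png

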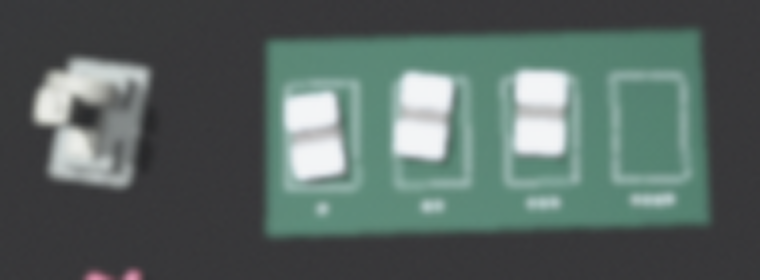

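View pics/b1.png

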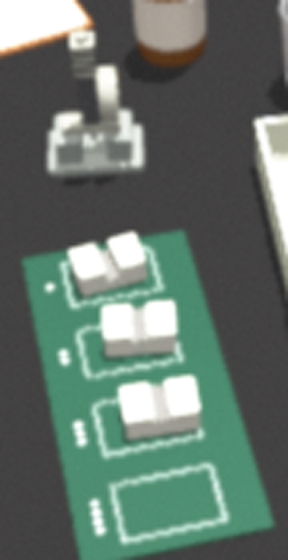

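View pics/b2.png

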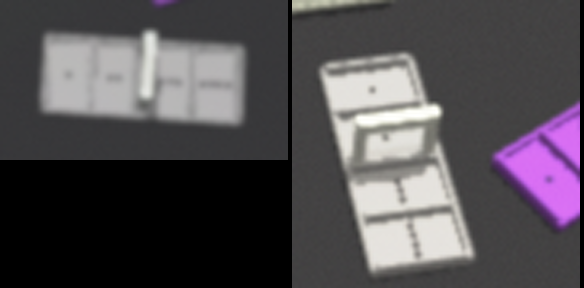

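```bash
cat >> h.py <<'E'
def go(x,y,z,a):
    """needed: target TCP world pos, a = yaw (deg) of tool y axis. prints spin (rad) and offsets in tool axes after the spin"""
    s=bot.read_state(); R=s["tcp_rot"]; p=s["position"]
    a0=np.degrees(np.arctan2(R[1,1],R[0,1])); sp=-np.radians((a-a0+180)%360-180)
    d=np.array([x,y,z])-p; A=np.radians(a)
    print("t",round(s["time_s"],2),"pos",p.round(4),"a",round(a0,2),"tilt",R[2,1:].round(4),"F",s["force"].round(2),"op",round(s["opening"]*.087,4),"j6",round(s["joint_positions"][5],1))
    print(" spin",round(sp,4)," off after spin:",np.round([-d[2],d[:2]@[np.cos(A),np.sin(A)],d[:2]@[np.sin(A),-np.cos(A)]],4)," off now:",np.round(R.T@d,4))
def save(n,im,k=1): cv2.imwrite(f"pics/{n}.png",cv2.resize(im,None,fx=k,fy=k,interpolation=cv2.INTER_CUBIC))
E
python3 -m crank '[{"offset":[0,-0.0376,-0.0221],"spin":0},{"offset":[0,-0.0376,-0.0221],"spin":0},{"offset":[0,-0.0376,-0.0221],"spin":0},{"offset":[0,-0.0376,-0.0221],"spin":0},{"offset":[0,-0.0376,-0.0221],"spin":0},{"offset":[0,-0.0376,-0.0221],"spin":0},{"offset":[0,-0.0376,-0.0221],"spin":0},{"offset":[0,-0.0376,-0.0221],"spin":0},{"offset":[0,-0.0376,-0.0221],"spin":0},{"offset":[0,-0.0376,-0.0221],"spin":0}]'
python3 -m crank '[{"offset":[0,0,0],"spin":0.145},{"offset":[0,0,0],"spin":0.145},{"offset":[0,0,0],"spin":0.145},{"offset":[0,0,0],"spin":0.145},{"offset":[0,0,0],"spin":0.145},{"offset":[0,0,0],"spin":0.145},{"offset":[0,0,0],"spin":0.145},{"offset":[0,0,0],"spin":0.145},{"offset":[0,0,0],"spin":0.145},{"offset":[0,0,0],"spin":0.145}]' 0.05
python3 -m crank '[{"offset":[0,0,0],"spin":0.145},{"offset":[0,0,0],"spin":0.145},{"offset":[0,0,0],"spin":0.145},{"offset":[0,0,0],"spin":0.145},{"offset":[0,0,0],"spin":0.145},{"offset":[0,0,0],"spin":0.145},{"offset":[0,0,0],"spin":0.145},{"offset":[0,0,0],"spin":0.145},{"offset":[0,0,0],"spin":0.145},{"offset":[0,0,0],"spin":0.145},{"offset":[0,0,0],"spin":0.145},{"offset":[0,0,0],"spin":0}]'
python3 - <<'E'
from h import *
go(.457,.3095,.286,-7.5)
c=bot.capture("wrist"); save("c0",c["pixels"]); P=pts(c)
for zl,zh in [(.028,.04),(.135,.15),(.139,.149)]:
    m=(P[...,2]>zl)&(P[...,2]<zh)&(abs(P[...,0]-.45)<.07)&(abs(P[...,1]-.31)<.07)
    if m.sum()>4: print(zl,rect(P,m))
E
```

```text
time_s: 2.55
position: [0.4583, 0.3077, 0.405]
tcp_rot: [[0.0, -0.974, 0.225], [0.0, 0.225, 0.974], [-1.0, -0.0, 0.0]]
force: [1.8, 0.8, 0.5]
opening: 1.003
time_s: 3.55
position: [0.4572, 0.3091, 0.4049]
tcp_rot: [[0.0, 0.112, 0.994], [0.0, 0.994, -0.112], [-1.0, 0.0, 0.0]]
force: [0.2, 0.1, 0.7]
opening: 0.58
time_s: 4.75
position: [0.4572, 0.3091, 0.4048]
tcp_rot: [[0.0, 0.992, -0.13], [-0.0, -0.13, -0.992], [-1.0, 0.0, -0.0]]
force: [-0.2, 0.6, -0.4]
opening: 0.574
t 4.75 pos [0.4572 0.3091 0.4048] a -7.45 tilt [ 0.0001 -0.    ] F [-0.16  0.57 -0.39] op 0.0499 j6 119.9
 spin 0.0009  off after spin: [ 0.1188 -0.0002 -0.0004]  off now: [ 0.1188 -0.0003 -0.0004]
0.028 (457.0, 309.0, 71.8, 43.3, -7.6, 842, array([31. , 34.4, 36. ]))
0.135 (456.6, 308.6, 22.0, 21.3, -7.0, 867, array([136.3, 138.6, 144.4]))
0.139 (456.3, 308.9, 19.4, 19.3, 85.6, 332, array([139.1, 142.9, 144.7]))
```

View pics/c0.png

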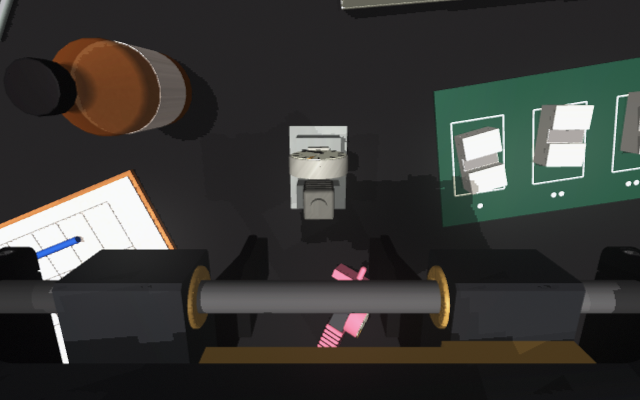

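```bash
python3 -m crank '[{"offset":[0.02,0,0],"spin":0},{"offset":[0.02,0,0],"spin":0},{"offset":[0.02,0,0],"spin":0},{"offset":[0.02,0,0],"spin":0},{"offset":[0.02,0,0],"spin":0},{"offset":[0.0185,-0.0003,-0.0004],"spin":0},{"offset":[0,0,0],"spin":0},{"offset":[0,0,0],"spin":0}]'
python3 -m crank '[{"offset":[0,0,0],"spin":0},{"offset":[0,0,0],"spin":0},{"offset":[0,0,0],"spin":0},{"offset":[0,0,0],"spin":0},{"offset":[0,0,0],"spin":0},{"offset":[0,0,0],"spin":0},{"offset":[0,0,0],"spin":0},{"offset":[0,0,0],"spin":0}]' 0.0
python3 - <<'E'
from h import *
go(.457,.3095,.286,-7.5)
c=bot.capture("wrist"); save("c1",c["pixels"])
E
```

```text
time_s: 5.6
position: [0.4571, 0.3096, 0.2863]
tcp_rot: [[-0.0, 0.992, -0.128], [-0.0, -0.128, -0.992], [-1.0, -0.0, 0.0]]
force: [0.5, -0.0, -0.2]
opening: 0.574
time_s: 6.4
position: [0.457, 0.3095, 0.2867]
tcp_rot: [[0.001, 0.992, -0.13], [0.0, -0.13, -0.992], [-1.0, 0.001, -0.0]]
force: [-0.7, -1.2, 6.0]
opening: 0.249
t 6.4 pos [0.457  0.3095 0.2867] a -7.46 tilt [ 0.0005 -0.0002] F [-0.69 -1.2   5.97] op 0.0217 j6 120.0
 spin 0.0008  off after spin: [ 0.0007 -0.      0.    ]  off now: [ 0.0007 -0.      0.    ]
```

View pics/c1.png

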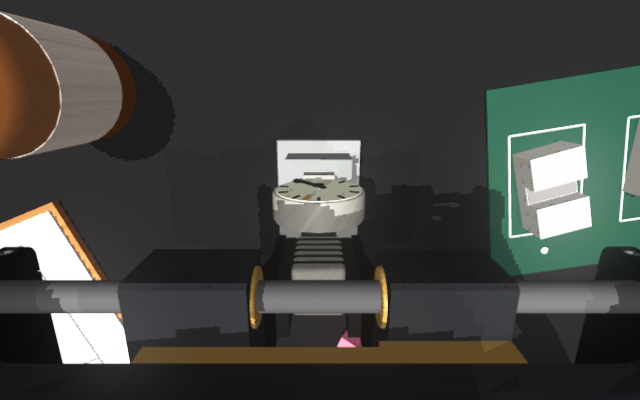

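```bash
cat >> h.py <<'E'
def coupons(n="wrist",zl=.018,zh=.034,show=None,box=(.45,.015,.1,.2)):
    c=bot.capture(n); P=pts(c)
    if show: save(show,c["pixels"])
    m=(P[...,2]>zl)&(P[...,2]<zh)&(abs(P[...,0]-box[0])<box[2])&(abs(P[...,1]-box[1])<box[3])
    nl,lab,st,ce=cv2.connectedComponentsWithStats(cv2.morphologyEx(m.astype(np.uint8),cv2.MORPH_CLOSE,np.ones((3,3))))
    for i in range(1,nl):
        if st[i,4]>60: print(n,ce[i].round(),rect(P,(lab==i)&m))
    return c,P
E
python3 -m crank '[{"offset":[-0.01,0,0],"spin":0},{"offset":[-0.02,0,0],"spin":0},{"offset":[-0.02,0,0],"spin":0},{"offset":[-0.02,0,0],"spin":0},{"offset":[-0.02,0,0],"spin":0},{"offset":[-0.01,0,0],"spin":0},{"offset":[0,0,0.03],"spin":0},{"offset":[0,0,0.04],"spin":0},{"offset":[0,0,0],"spin":0},{"offset":[0,0,0],"spin":0}]'
python3 - <<'E'
from h import *
coupons(show="c2")
go(.4455,.141,.353,9.4)
E
```

```text
time_s: 7.45
position: [0.4477, 0.2395, 0.386]
tcp_rot: [[-0.001, 0.991, -0.132], [0.0, -0.132, -0.991], [-1.0, -0.001, -0.0]]
force: [-0.5, 0.9, -2.9]
opening: 0.252
wrist [602. 121.] (462.6, -32.2, 60.4, 38.5, -2.8, 2970, array([19.3, 26.9, 28.7]))
wrist [506. 136.] (460.2, 57.5, 60.4, 37.4, -7.5, 2727, array([19.5, 26.9, 28.8]))
wrist [416. 145.] (463.3, 142.8, 36.5, 23.6, -81.3, 1029, array([19.6, 27.4, 28.9]))
wrist [424. 181.] (426.8, 137.3, 36.5, 23.9, -81.9, 983, array([19.3, 27.3, 28.8]))
t 7.5 pos [0.448  0.2401 0.3861] a -7.51 tilt [-0.0002 -0.0005] F [-0.8   0.61 -1.76] op 0.022 j6 113.1
 spin -0.2952  off after spin: [ 0.0331 -0.0186  0.0974]  off now: [0.033  0.0105 0.0986]
```

View pics/c2.png

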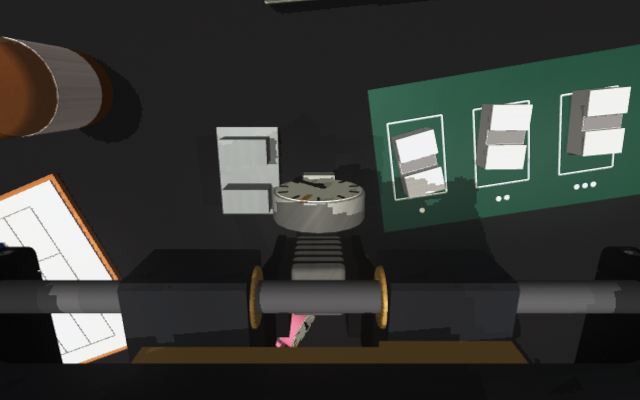

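```bash
python3 -m crank '[{"offset":[0,0,0.03],"spin":-0.141},{"offset":[0,0,0.03],"spin":-0.141},{"offset":[0,0,0.02],"spin":0},{"offset":[0,0,0.01],"spin":0},{"offset":[0,0,0],"spin":0},{"offset":[0,0,0],"spin":0}]'
python3 - <<'E'
from h import *
go(.445,.140,.303,8.6)
coupons(show="c3")
E
```

```text
time_s: 8.1
position: [0.449, 0.1514, 0.3862]
tcp_rot: [[0.0, 0.988, 0.151], [0.001, 0.151, -0.988], [-1.0, 0.0, -0.001]]
force: [-0.3, 0.5, -1.8]
opening: 0.247
t 8.1 pos [0.449  0.1514 0.3862] a 8.7 tilt [ 0.0002 -0.0007] F [-0.28  0.54 -1.82] op 0.0215 j6 86.4
 spin 0.0018  off after spin: [ 0.0832 -0.0057  0.0107]  off now: [ 0.0832 -0.0057  0.0108]
wrist [415. 177.] (460.4, 57.4, 60.2, 36.6, -7.1, 2377, array([20.6, 27. , 28.8]))
wrist [330. 160.] (464.0, 142.7, 35.6, 22.6, -81.4, 884, array([19.3, 27.4, 28.9]))
wrist [503. 188.] (462.7, -32.4, 60.4, 37.8, -2.4, 2432, array([19.6, 26.9, 28.8]))
```

View pics/c3.png

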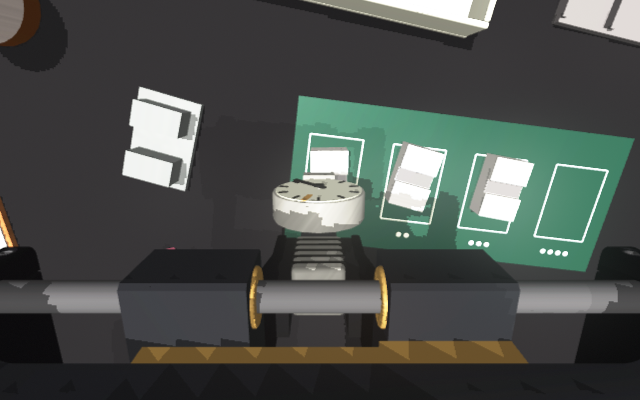

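```bash
python3 -m crank '[{"offset":[0.02,-0.0057,0.0107],"spin":0},{"offset":[0.02,0,0],"spin":0},{"offset":[0.02,0,0],"spin":0},{"offset":[0.015,0,0],"spin":0},{"offset":[0.008,0,0],"spin":0},{"offset":[0,0,0],"spin":0},{"offset":[0,0,0],"spin":0}]'
python3 - <<'E'
from h import *
go(.445,.140,.2797,8.6)
coupons(show="c4")
E
```

```text
time_s: 8.85
position: [0.4451, 0.1398, 0.3036]
tcp_rot: [[0.001, 0.988, 0.152], [0.0, 0.152, -0.988], [-1.0, 0.001, -0.0]]
force: [0.6, -0.3, -2.0]
opening: 0.253
t 8.85 pos [0.4451 0.1398 0.3036] a 8.74 tilt [ 0.0008 -0.    ] F [ 0.61 -0.31 -1.99] op 0.022 j6 84.9
 spin 0.0024  off after spin: [ 0.0239 -0.     -0.0002]  off now: [ 0.0239 -0.     -0.0002]
wrist [428. 194.] (460.3, 57.3, 60.2, 37.1, -7.0, 4004, array([20.2, 27.1, 28.7]))
wrist [317. 167.] (467.8, 143.5, 36.0, 14.7, -80.6, 776, array([21.2, 27.3, 28.8]))
wrist [543. 208.] (462.6, -32.2, 60.5, 38.1, -2.5, 4150, array([19.2, 26.9, 28.6]))
```

View pics/c4.png

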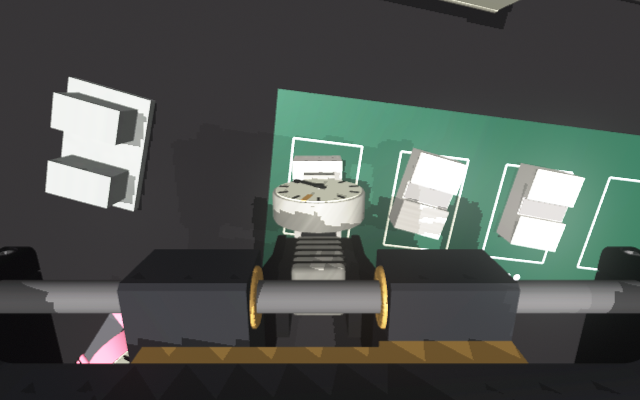

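```bash
W='{"offset":[0,0,0],"spin":0}'; for i in 1; do :; done
python3 -m crank '[{"offset":[0.004,0,0],"spin":0},{"offset":[0.006,0,0],"spin":0},{"offset":[0,0,0],"spin":0},{"offset":[0,0,0],"spin":0},{"offset":[0,0,0],"spin":0}]'
python3 -m crank '[{"offset":[0.002,0,0],"spin":0},{"offset":[0,0,0],"spin":0},{"offset":[0,0,0],"spin":0}]'
python3 -m crank '[{"offset":[0.002,0,0],"spin":0},{"offset":[0,0,0],"spin":0},{"offset":[0,0,0],"spin":0}]'
python3 -m crank '[{"offset":[0.002,0,0],"spin":0},{"offset":[0,0,0],"spin":0},{"offset":[0,0,0],"spin":0}]'
python3 -m crank '[{"offset":[0.002,0,0],"spin":0},{"offset":[0,0,0],"spin":0},{"offset":[0,0,0],"spin":0}]'
python3 -m crank '[{"offset":[0.002,0,0],"spin":0},{"offset":[0,0,0],"spin":0},{"offset":[0,0,0],"spin":0}]'
```

```text
time_s: 9.4
position: [0.4449, 0.1392, 0.2933]
tcp_rot: [[0.0, 0.989, 0.151], [0.0, 0.151, -0.989], [-1.0, 0.0, 0.0]]
force: [-0.4, -0.0, -2.0]
opening: 0.249
time_s: 9.7
position: [0.4448, 0.1393, 0.2912]
tcp_rot: [[-0.0, 0.989, 0.151], [0.0, 0.151, -0.989], [-1.0, -0.0, -0.0]]
force: [0.6, 1.1, -2.1]
opening: 0.251
time_s: 10.0
position: [0.4448, 0.1393, 0.2892]
tcp_rot: [[-0.0, 0.988, 0.151], [-0.0, 0.151, -0.988], [-1.0, -0.0, -0.0]]
force: [-0.5, 0.0, -2.0]
opening: 0.246
time_s: 10.3
position: [0.4448, 0.1393, 0.2872]
tcp_rot: [[-0.0, 0.989, 0.151], [-0.0, 0.151, -0.989], [-1.0, -0.0, -0.0]]
force: [0.3, 0.3, -2.8]
opening: 0.252
time_s: 10.6
position: [0.4448, 0.1393, 0.2852]
tcp_rot: [[-0.0, 0.989, 0.151], [-0.0, 0.151, -0.989], [-1.0, -0.0, -0.0]]
force: [-0.7, 0.1, -1.9]
opening: 0.25
time_s: 10.9
position: [0.4449, 0.1393, 0.2835]
tcp_rot: [[0.001, 0.989, 0.151], [0.0, 0.151, -0.989], [-1.0, 0.001, 0.0]]
force: [-0.2, -0.2, 0.0]
opening: 0.25
```

```bash
python3 -m crank '[{"offset":[0.001,0,0],"spin":0},{"offset":[0,0,0],"spin":0},{"offset":[0,0,0],"spin":0}]'
python3 -m crank '[{"offset":[0.001,0,0],"spin":0},{"offset":[0,0,0],"spin":0},{"offset":[0,0,0],"spin":0}]'
python3 -m crank '[{"offset":[0.001,0,0],"spin":0},{"offset":[0,0,0],"spin":0},{"offset":[0,0,0],"spin":0}]'
python3 -m crank '[{"offset":[0.001,0,0],"spin":0},{"offset":[0,0,0],"spin":0},{"offset":[0,0,0],"spin":0}]' | grep -E 'posi|force'
python3 - <<'E'
from h import *
go(.445,.140,.2797,8.6)
c,P=coupons(show="c5")
save("c5z",c["pixels"][130:240,250:390],5)
E
```

```text
time_s: 11.2
position: [0.4449, 0.1393, 0.2824]
tcp_rot: [[0.0, 0.989, 0.151], [0.0, 0.151, -0.989], [-1.0, 0.0, 0.0]]
force: [0.4, 0.6, 1.7]
opening: 0.248
time_s: 11.5
position: [0.4449, 0.1393, 0.2813]
tcp_rot: [[0.0, 0.989, 0.151], [0.0, 0.151, -0.989], [-1.0, 0.0, 0.0]]
force: [0.0, -0.3, 2.3]
opening: 0.249
time_s: 11.8
position: [0.4449, 0.1393, 0.2803]
tcp_rot: [[0.0, 0.989, 0.151], [0.0, 0.151, -0.989], [-1.0, 0.0, 0.0]]
force: [0.1, -0.3, 1.4]
opening: 0.253
position: [0.4448, 0.1393, 0.2797]
force: [-0.1, 0.3, 5.5]
t 12.1 pos [0.4448 0.1393 0.2797] a 8.7 tilt [0.0005 0.0001] F [-0.12  0.25  5.53] op 0.0219 j6 84.9
 spin 0.0018  off after spin: [-0.      0.0003 -0.0007]  off now: [-0.      0.0003 -0.0007]
wrist [438. 203.] (460.3, 57.5, 60.3, 37.1, -7.1, 4783, array([20.2, 27.1, 28.6]))
wrist [316. 170.] (470.2, 143.8, 35.7, 10.0, -80.4, 673, array([18.6, 27.4, 32.5]))
wrist [563. 218.] (462.5, -32.2, 60.6, 37.9, -2.3, 4960, array([19.2, 27. , 28.6]))
wrist [296. 233.] (425.8, 151.9, 7.2, 5.2, 87.5, 64, array([25.9, 27.5, 28.6]))
```

View pics/c5z.png

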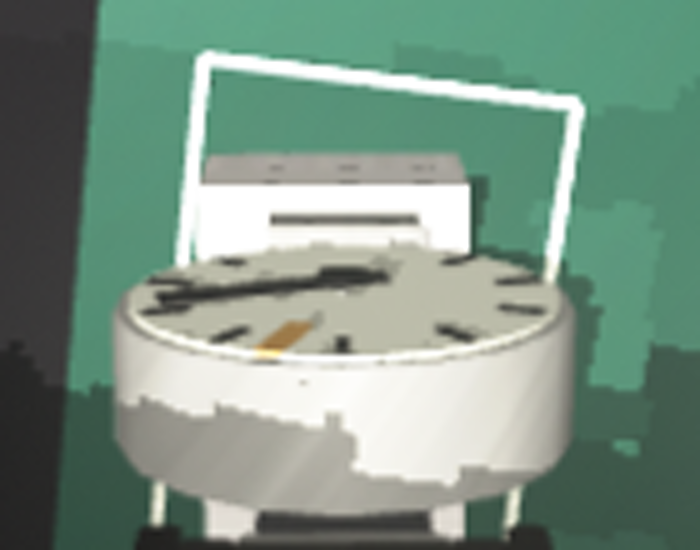

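```bash
python3 -m crank '[{"offset":[0.001,0,0],"spin":0},{"offset":[0,0,0],"spin":0},{"offset":[0,0,0],"spin":0},{"offset":[0,0,0],"spin":0},{"offset":[0,0,0],"spin":0},{"offset":[0,0,0],"spin":0},{"offset":[0,0,0],"spin":0},{"offset":[0,0,0],"spin":0},{"offset":[0,0,0],"spin":0},{"offset":[0,0,0],"spin":0},{"offset":[0,0,0],"spin":0},{"offset":[0,0,0],"spin":0}]'
python3 -m crank '[{"offset":[0,0,0],"spin":0},{"offset":[0,0,0],"spin":0},{"offset":[0,0,0],"spin":0}]'
python3 - <<'E'
from h import *
c=bot.capture("wrist")
save("c6z",c["pixels"][130:240,250:390],5)
c=bot.capture("side"); save("c6s",c["pixels"][110:250,220:340],5)
E
```

```text
time_s: 13.35
position: [0.4448, 0.1393, 0.2796]
tcp_rot: [[0.001, 0.988, 0.151], [-0.0, 0.151, -0.988], [-1.0, 0.001, 0.0]]
force: [-2.5, 0.1, 15.1]
opening: 0.248
time_s: 13.65
position: [0.4448, 0.1393, 0.2796]
tcp_rot: [[0.001, 0.988, 0.151], [-0.0, 0.151, -0.988], [-1.0, 0.001, 0.0]]
force: [-1.6, -1.4, 14.5]
opening: 0.249
```

View pics/c6z.png

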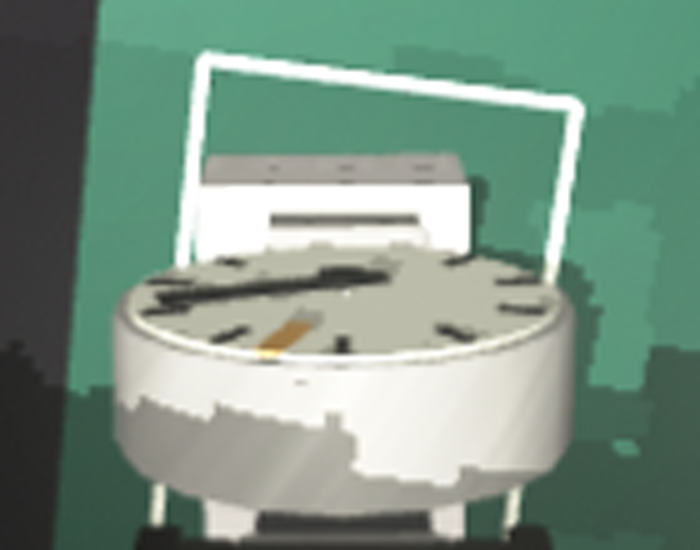

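View pics/c6s.png

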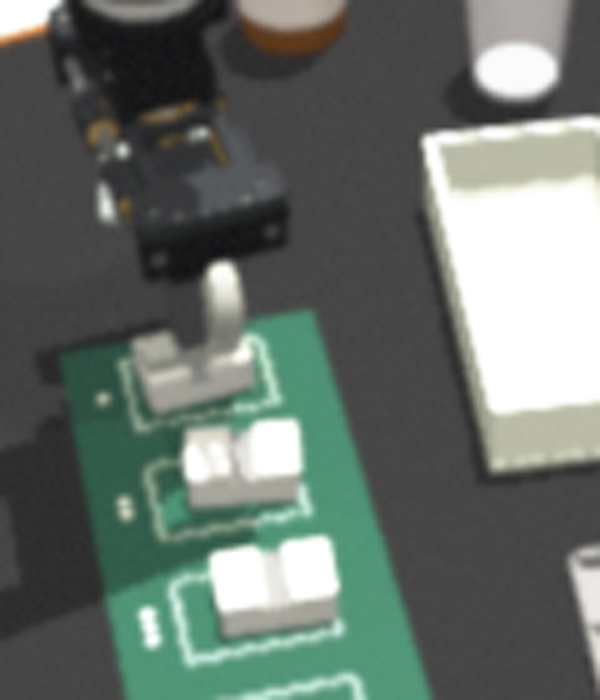

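The base sits flat on coupon 1. The pointer reads between the 12 and 14 ticks, well past brass, so it is about 12.7 mm deep and has failed. On to place 2.

```bash
python3 -m crank '[{"offset":[-0.005,0,0],"spin":0},{"offset":[-0.02,0,0],"spin":0},{"offset":[-0.02,0,0],"spin":0},{"offset":[0,0,0],"spin":0.14},{"offset":[0,0,0],"spin":0.135},{"offset":[0,0,0],"spin":0}]'
python3 - <<'E'
from h import *
c,P=coupons()
go(.4603,.0574,.3036,-7.1)
E
```

```text
time_s: 14.35
position: [0.4442, 0.1392, 0.3229]
tcp_rot: [[-0.002, 0.992, -0.123], [-0.0, -0.123, -0.992], [-1.0, -0.002, 0.0]]
force: [-0.3, -1.0, -3.0]
opening: 0.249
wrist [533. 141.] (462.6, -32.3, 60.4, 37.8, -1.7, 4105, array([19.6, 27. , 28.8]))
wrist [418. 158.] (460.3, 57.4, 60.2, 36.6, -6.8, 3712, array([20.9, 27.2, 28.7]))
wrist [309. 164.] (465.8, 143.2, 36.0, 18.4, -81.1, 961, array([20.4, 27.4, 28.8]))
t 14.4 pos [0.4443 0.1393 0.3228] a -6.9 tilt [-0.0018  0.0004] F [ 0.   -0.7  -2.59] op 0.0217 j6 100.5
 spin 0.0035  off after spin: [0.0192 0.026  0.0793]  off now: [0.0192 0.0257 0.0793]
```

```bash
python3 -m crank '[{"offset":[0,0.013,0.04],"spin":0},{"offset":[0,0.013,0.0393],"spin":0},{"offset":[0.01,0,0],"spin":0},{"offset":[0.009,0,0],"spin":0},{"offset":[0.008,0,0],"spin":0},{"offset":[0,0,0],"spin":0},{"offset":[0,0,0],"spin":0},{"offset":[0,0,0],"spin":0}]'
python3 - <<'E'
from h import *
c,P=coupons(show="c7")
go(.4603,.0574,.2797,-7.1)
E
```

```text
time_s: 15.2
position: [0.4608, 0.0581, 0.2963]
tcp_rot: [[0.0, 0.993, -0.121], [0.0, -0.121, -0.993], [-1.0, 0.0, -0.0]]
force: [-1.0, 0.9, -2.5]
opening: 0.247
wrist [440. 183.] (462.7, -32.4, 60.5, 36.8, -2.1, 4361, array([20.3, 27.1, 28.7]))
wrist [319. 168.] (484.0, 54.2, 35.8, 12.8, 82.6, 707, array([19.8, 27.4, 28.9]))
wrist [204. 211.] (462.0, 142.4, 36.6, 26.8, -80.4, 1693, array([19.3, 27.4, 28.7]))
wrist [225. 243.] (438.0, 136.6, 37.7, 12.2, 79.6, 460, array([18.6, 26.7, 28.6]))
t 15.25 pos [0.4608 0.058  0.2965] a -6.98 tilt [ 0.0005 -0.    ] F [ 0.07  0.93 -1.98] op 0.0215 j6 90.3
 spin 0.0021  off after spin: [ 0.0168 -0.0005  0.0006]  off now: [ 0.0168 -0.0005  0.0006]
```

View pics/c7.png

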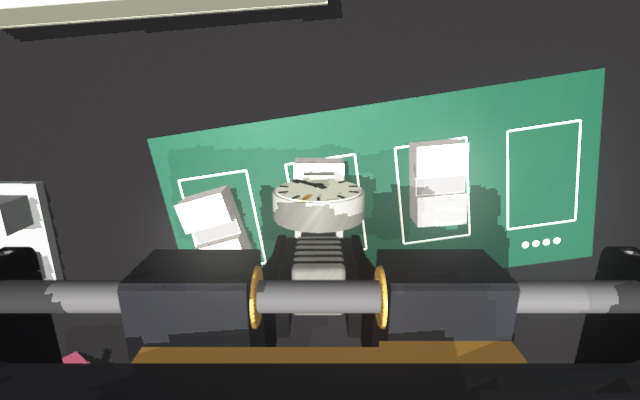

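```bash
python3 -m crank '[{"offset":[0.002,-0.0005,0.0006],"spin":0},{"offset":[0,0,0],"spin":0},{"offset":[0,0,0],"spin":0}]'|grep -E 'posi|force'
python3 -m crank '[{"offset":[0.002,0,0],"spin":0},{"offset":[0,0,0],"spin":0},{"offset":[0,0,0],"spin":0}]'|grep -E 'posi|force'
python3 -m crank '[{"offset":[0.002,0,0],"spin":0},{"offset":[0,0,0],"spin":0},{"offset":[0,0,0],"spin":0}]'|grep -E 'posi|force'
python3 -m crank '[{"offset":[0.002,0,0],"spin":0},{"offset":[0,0,0],"spin":0},{"offset":[0,0,0],"spin":0}]'|grep -E 'posi|force'
python3 -m crank '[{"offset":[0.002,0,0],"spin":0},{"offset":[0,0,0],"spin":0},{"offset":[0,0,0],"spin":0}]'|grep -E 'posi|force'
python3 -m crank '[{"offset":[0.002,0,0],"spin":0},{"offset":[0,0,0],"spin":0},{"offset":[0,0,0],"spin":0}]'|grep -E 'posi|force'
python3 -m crank '[{"offset":[0.002,0,0],"spin":0},{"offset":[0,0,0],"spin":0},{"offset":[0,0,0],"spin":0}]'|grep -E 'posi|force'
```

```text
position: [0.4602, 0.0569, 0.2943]
force: [-0.1, 0.0, -3.0]
position: [0.4603, 0.0568, 0.2922]
force: [0.0, -0.5, -2.0]
position: [0.4603, 0.0568, 0.2902]
force: [-0.4, -0.0, -2.0]
position: [0.4603, 0.0569, 0.2884]
force: [-0.0, 0.2, 1.0]
position: [0.4603, 0.0568, 0.2863]
force: [0.2, -0.2, 1.0]
position: [0.4603, 0.0569, 0.2842]
force: [-1.6, 0.3, 1.8]
position: [0.4603, 0.0568, 0.2822]
force: [-0.4, 0.3, 2.7]
```

```bash
python3 -m crank '[{"offset":[0.002,0,0],"spin":0},{"offset":[0,0,0],"spin":0},{"offset":[0,0,0],"spin":0}]'|grep -E 'posi|force'
python3 -m crank '[{"offset":[0.0015,0,0],"spin":0},{"offset":[0,0,0],"spin":0},{"offset":[0,0,0],"spin":0},{"offset":[0,0,0],"spin":0},{"offset":[0,0,0],"spin":0},{"offset":[0,0,0],"spin":0},{"offset":[0,0,0],"spin":0},{"offset":[0,0,0],"spin":0},{"offset":[0,0,0],"spin":0},{"offset":[0,0,0],"spin":0},{"offset":[0,0,0],"spin":0},{"offset":[0,0,0],"spin":0}]'
python3 -m crank '[{"offset":[0,0,0],"spin":0},{"offset":[0,0,0],"spin":0},{"offset":[0,0,0],"spin":0}]'|grep -E 'posi|force'
python3 - <<'E'
from h import *
c=bot.capture("wrist")
save("c8z",c["pixels"][130:240,250:390],5)
c=bot.capture("side"); save("c8s",c["pixels"][110:250,220:340],5)
E
```

```text
position: [0.4603, 0.0568, 0.2802]
force: [-0.5, -0.1, 4.2]
time_s: 18.85
position: [0.4602, 0.0569, 0.2797]
tcp_rot: [[0.001, 0.992, -0.123], [-0.0, -0.123, -0.992], [-1.0, 0.001, 0.0]]
force: [-1.4, 1.1, 12.0]
opening: 0.252
position: [0.4602, 0.0569, 0.2797]
force: [-2.9, -0.4, 12.1]
```

View pics/c8z.png

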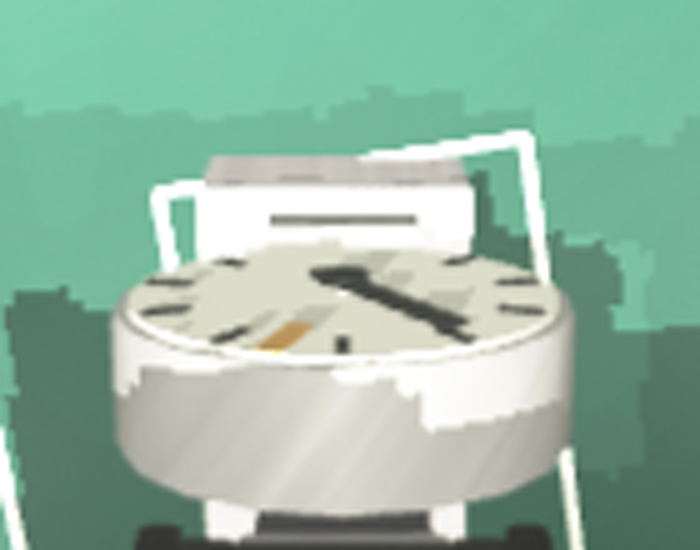

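View pics/c8s.png

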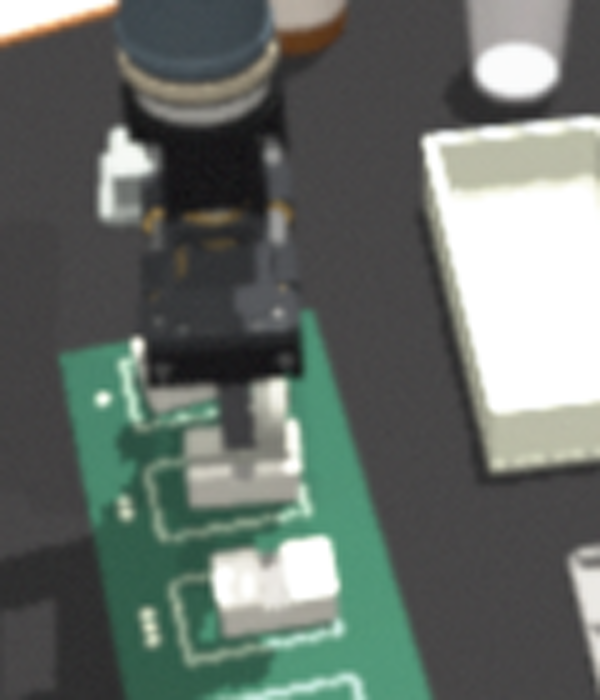

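Coupon 2's pointer sits at the 6 mm tick, which matches the force profile, so it is sound. On to place 3.

```bash
python3 -m crank '[{"offset":[-0.005,0,0],"spin":0},{"offset":[-0.02,0,0],"spin":0},{"offset":[-0.02,0,0],"spin":0},{"offset":[0,0,0],"spin":-0.08},{"offset":[0,0,0.04],"spin":0},{"offset":[0,0,0.04],"spin":0},{"offset":[0,0,0],"spin":0},{"offset":[0,0,0],"spin":0}]'|grep -E 'posi|force'
python3 - <<'E'
from h import *
c,P=coupons(show="c9")
go(.4626,-.0323,.2797,-2.3)
E
```

```text
position: [0.4566, -0.0238, 0.3232]
force: [0.2, 0.5, -1.4]
wrist [330. 160.] (478.5, -33.1, 35.4, 28.9, 87.8, 1358, array([21.8, 27.5, 28.9]))
wrist [218. 190.] (460.4, 57.3, 60.7, 36.4, -7.1, 3471, array([20.3, 27.2, 28.8]))
wrist [113. 192.] (463.6, 142.7, 37.9, 23.3, -81.3, 1483, array([19.2, 27.4, 28.8]))
wrist [129. 233.] (427.0, 137.2, 38.2, 23.8, -81.4, 1395, array([18.9, 27.3, 28.8]))
t 20.1 pos [ 0.4564 -0.023   0.3232] a -2.54 tilt [-0.0017 -0.0009] F [-0.88 -0.51 -1.68] op 0.0216 j6 75.6
 spin -0.0042  off after spin: [0.0435 0.0065 0.0091]  off now: [0.0435 0.0067 0.0091]
```

View pics/c9.png

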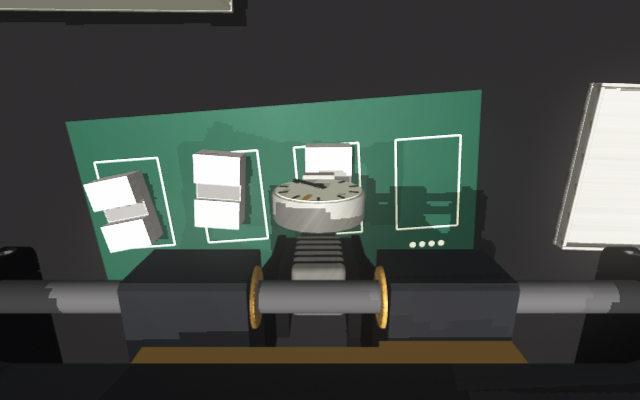

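```bash
python3 -m crank '[{"offset":[0.01,0.0065,0.0091],"spin":-0.004},{"offset":[0.01,0,0],"spin":0},{"offset":[0.006,0,0],"spin":0},{"offset":[0,0,0],"spin":0},{"offset":[0,0,0],"spin":0},{"offset":[0,0,0],"spin":0}]'|grep -E 'posi|force'
python3 - <<'E'
from h import *
go(.4626,-.0324,.2797,-2.3)
E
python3 -m crank '[{"offset":[0.002,0,0],"spin":0},{"offset":[0,0,0],"spin":0},{"offset":[0,0,0],"spin":0}]'|grep -E 'posi|force'
python3 -m crank '[{"offset":[0.002,0,0],"spin":0},{"offset":[0,0,0],"spin":0},{"offset":[0,0,0],"spin":0}]'|grep -E 'posi|force'
python3 -m crank '[{"offset":[0.002,0,0],"spin":0},{"offset":[0,0,0],"spin":0},{"offset":[0,0,0],"spin":0}]'|grep -E 'posi|force'
python3 -m crank '[{"offset":[0.002,0,0],"spin":0},{"offset":[0,0,0],"spin":0},{"offset":[0,0,0],"spin":0}]'|grep -E 'posi|force'
python3 -m crank '[{"offset":[0.002,0,0],"spin":0},{"offset":[0,0,0],"spin":0},{"offset":[0,0,0],"spin":0}]'|grep -E 'posi|force'
python3 -m crank '[{"offset":[0.002,0,0],"spin":0},{"offset":[0,0,0],"spin":0},{"offset":[0,0,0],"spin":0}]'|grep -E 'posi|force'
python3 -m crank '[{"offset":[0.002,0,0],"spin":0},{"offset":[0,0,0],"spin":0},{"offset":[0,0,0],"spin":0}]'|grep -E 'posi|force'
```

```text
position: [0.463, -0.0322, 0.2978]
force: [-0.7, 0.4, -1.9]
t 20.7 pos [ 0.463  -0.0322  0.2978] a -2.22 tilt [0.0001 0.    ] F [-0.66  0.43 -1.9 ] op 0.0217 j6 74.4
 spin 0.0014  off after spin: [ 0.0181 -0.0003  0.0002]  off now: [ 0.0181 -0.0003  0.0002]
position: [0.4629, -0.0324, 0.2959]
force: [0.8, -0.0, -2.9]
position: [0.4629, -0.0325, 0.2937]
force: [-0.6, -0.4, -0.8]
position: [0.4629, -0.0324, 0.2917]
force: [-0.3, 0.7, -2.8]
position: [0.4631, -0.0325, 0.29]
force: [-0.1, -0.7, 0.5]
position: [0.463, -0.0325, 0.2878]
force: [0.4, 0.2, 2.2]
position: [0.463, -0.0325, 0.2858]
force: [-0.5, -0.7, 2.6]
position: [0.463, -0.0325, 0.2838]
force: [0.1, -1.0, 2.1]
```

```bash
python3 -m crank '[{"offset":[0.002,0,0],"spin":0},{"offset":[0.0017,0,0],"spin":0},{"offset":[0,0,0],"spin":0},{"offset":[0,0,0],"spin":0}]'|grep -E 'posi|force'
python3 -m crank '[{"offset":[0.0015,0,0],"spin":0},{"offset":[0,0,0],"spin":0},{"offset":[0,0,0],"spin":0},{"offset":[0,0,0],"spin":0},{"offset":[0,0,0],"spin":0},{"offset":[0,0,0],"spin":0},{"offset":[0,0,0],"spin":0},{"offset":[0,0,0],"spin":0},{"offset":[0,0,0],"spin":0},{"offset":[0,0,0],"spin":0},{"offset":[0,0,0],"spin":0},{"offset":[0,0,0],"spin":0}]'
python3 -m crank '[{"offset":[0,0,0],"spin":0},{"offset":[0,0,0],"spin":0},{"offset":[0,0,0],"spin":0}]'|grep -E 'posi|force'
python3 - <<'E'
from h import *
c=bot.capture("wrist")
save("c10z",c["pixels"][130:240,250:390],5)
c=bot.capture("side"); save("c10s",c["pixels"][130:290,220:360],5)
E
```

```text
position: [0.463, -0.0325, 0.2801]
force: [0.5, -0.3, 3.2]
time_s: 24.4
position: [0.4629, -0.0325, 0.2797]
tcp_rot: [[0.001, 0.999, -0.039], [-0.0, -0.039, -0.999], [-1.0, 0.001, 0.0]]
force: [-1.8, 0.7, 13.6]
opening: 0.246
position: [0.4629, -0.0325, 0.2796]
force: [-1.9, 0.1, 13.3]
```

View pics/c10z.png

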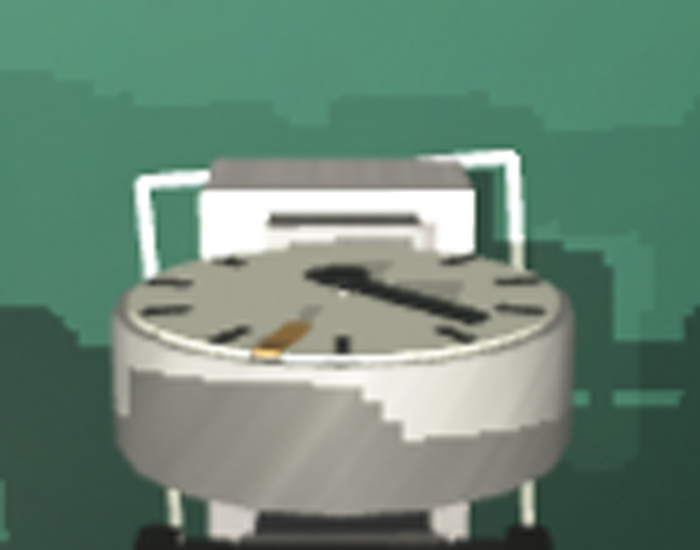

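View pics/c10s.png

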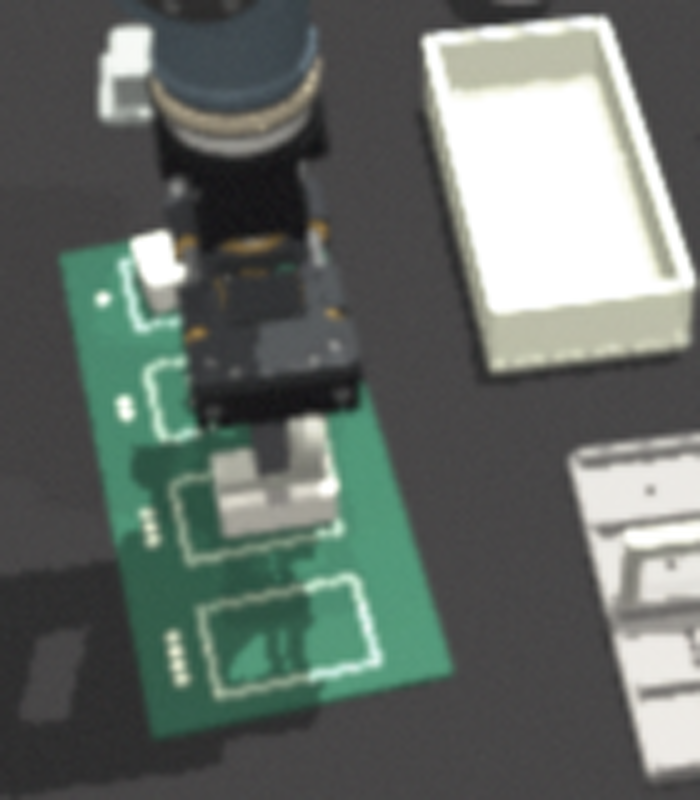

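Coupon 3 reads about 5 mm, so it is sound, and place 4 is empty. Returning the gauge to its stand.

```bash
python3 -m crank '[{"offset":[-0.005,0,0],"spin":0},{"offset":[-0.025,0,0],"spin":0},{"offset":[-0.04,0,0],"spin":0},{"offset":[-0.03,0,0],"spin":0.09},{"offset":[0,0,0],"spin":0},{"offset":[0,0,-0.04],"spin":0},{"offset":[0,0,-0.04],"spin":0},{"offset":[0,0,-0.04],"spin":0},{"offset":[0,0,-0.04],"spin":0},{"offset":[0,0,-0.04],"spin":0},{"offset":[0,0,-0.04],"spin":0},{"offset":[0,0,-0.04],"spin":0}]'|grep -E 'posi|force'
python3 -m crank '[{"offset":[0,0,-0.04],"spin":0},{"offset":[0,0,0],"spin":0},{"offset":[0,0,0],"spin":0},{"offset":[0,0,0],"spin":0}]'|grep -E 'posi|force'
python3 - <<'E'
from h import *
go(.457,.3095,.2867,-7.46)
E
```

```text
position: [0.4981, 0.2467, 0.376]
force: [1.7, -1.1, -1.5]
position: [0.5034, 0.284, 0.3768]
force: [-0.4, -0.8, -1.9]
t 26.4 pos [0.5034 0.284  0.3768] a -7.4 tilt [-0.0037  0.0024] F [-0.4  -0.81 -1.93] op 0.0218 j6 115.8
 spin 0.0011  off after spin: [ 0.0901 -0.0494 -0.0193]  off now: [ 0.0903 -0.049  -0.0195]
```

```bash
python3 -m crank '[{"offset":[0,-0.0247,-0.0097],"spin":0},{"offset":[0,-0.0247,-0.0096],"spin":0},{"offset":[0.02,0,0],"spin":0},{"offset":[0.02,0,0],"spin":0},{"offset":[0.015,0,0],"spin":0},{"offset":[0,0,0],"spin":0},{"offset":[0,0,0],"spin":0},{"offset":[0,0,0],"spin":0}]'|grep -E 'posi|force'
python3 - <<'E'
from h import *
go(.457,.3095,.2867,-7.46)
c=bot.capture("wrist"); save("d0",c["pixels"])
E
```

```text
position: [0.4582, 0.3099, 0.3243]
force: [-0.1, -0.3, -2.8]
t 27.2 pos [0.4582 0.3099 0.3243] a -7.46 tilt [ 0.0014 -0.0007] F [-0.1  -0.28 -2.79] op 0.0218 j6 120.0
 spin 0.0  off after spin: [ 0.0376 -0.0011  0.0006]  off now: [ 0.0376 -0.0012  0.0006]
```

View pics/d0.png

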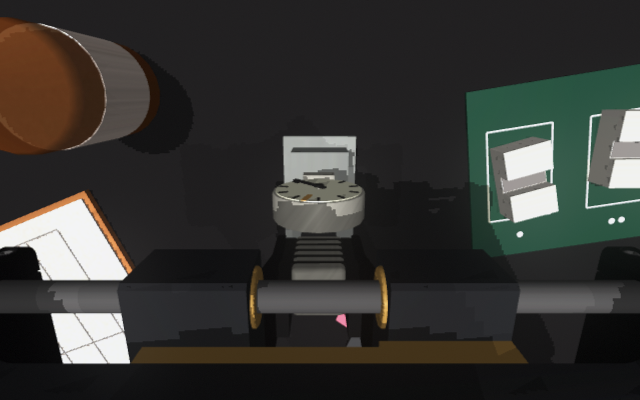

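```bash
python3 -m crank '[{"offset":[0.015,-0.0011,0.0006],"spin":0},{"offset":[0.01,0,0],"spin":0},{"offset":[0.008,0,0],"spin":0},{"offset":[0.003,0,0],"spin":0},{"offset":[0.0013,0,0],"spin":0},{"offset":[0,0,0],"spin":0},{"offset":[0,0,0],"spin":0},{"offset":[0,0,0],"spin":0}]'|grep -E 'posi|force'
python3 - <<'E'
from h import *
go(.457,.3095,.2867,-7.46)
E
```

```text
position: [0.4563, 0.3099, 0.2867]
force: [-3.1, -1.2, 3.1]
t 28.05 pos [0.4563 0.3099 0.2867] a -7.4 tilt [-0.0002  0.0001] F [-3.12 -1.15  3.07] op 0.0219 j6 120.0
 spin 0.0011  off after spin: [0.     0.0007 0.0003]  off now: [0.     0.0007 0.0003]
```

Contact is light (Fz rose from −2 to +3), so I'll release.

```bash
python3 -m crank '[{"offset":[0,0,0],"spin":0},{"offset":[0,0,0],"spin":0},{"offset":[0,0,0],"spin":0},{"offset":[0,0,0],"spin":0},{"offset":[-0.005,0,0],"spin":0},{"offset":[-0.025,0,0],"spin":0},{"offset":[-0.03,0,0],"spin":0},{"offset":[-0.03,0,0],"spin":0},{"offset":[-0.03,0,0],"spin":0},{"offset":[0,0,0],"spin":0}]' 0.05
python3 - <<'E'
from h import *
c=bot.capture("wrist"); save("d1",c["pixels"]); P=pts(c)
for zl,zh in [(.028,.04),(.135,.15)]:
    m=(P[...,2]>zl)&(P[...,2]<zh)&(abs(P[...,0]-.45)<.07)&(abs(P[...,1]-.31)<.07)
    print(zl,rect(P,m))
coupons()
go(.445,.140,.40,98.6)
E
```

```text
time_s: 29.05
position: [0.4576, 0.3105, 0.411]
tcp_rot: [[0.01, 0.992, -0.129], [0.004, -0.129, -0.992], [-1.0, 0.009, -0.005]]
force: [0.8, -0.0, -0.8]
opening: 0.577
0.028 (456.8, 309.2, 72.3, 43.7, -7.3, 852, array([32.2, 34.5, 36.7]))
0.135 (455.8, 309.3, 21.7, 21.6, -6.8, 819, array([136. , 138.6, 144.2]))
wrist [636. 133.] (463.1, -14.3, 59.5, 4.3, -0.3, 268, array([18.2, 21.2, 26.8]))
wrist [566. 136.] (460.2, 57.8, 59.6, 38.6, -6.8, 2455, array([19.4, 26.9, 28.8]))
wrist [481. 145.] (461.0, 142.7, 37.0, 28.8, -82.0, 962, array([19.3, 27.2, 28.9]))
wrist [487. 179.] (427.2, 137.4, 36.7, 24.6, -82.2, 915, array([18.9, 27.2, 28.7]))
t 29.15 pos [0.4564 0.3099 0.407 ] a -7.4 tilt [ 0.0016 -0.0009] F [-0.4  -0.48 -0.48] op 0.0502 j6 120.0
 spin -1.8501  off after spin: [ 0.007  -0.1663 -0.0366]  off now: [0.0069 0.0106 0.17  ]
```

View pics/d1.png

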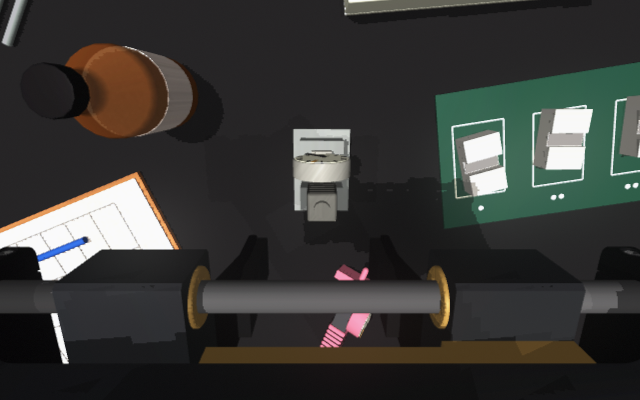

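```bash
python3 -m crank '[{"offset":[0,0,0],"spin":-0.142},{"offset":[0,0,0],"spin":-0.142},{"offset":[0,0,0],"spin":-0.142},{"offset":[0,0,0],"spin":-0.142},{"offset":[0,0,0],"spin":-0.142},{"offset":[0,0,0],"spin":-0.142},{"offset":[0,0,0],"spin":-0.142},{"offset":[0,0,0],"spin":-0.142},{"offset":[0,0,0],"spin":-0.142},{"offset":[0,0,0],"spin":-0.142},{"offset":[0,0,0],"spin":-0.142},{"offset":[0,0,0],"spin":-0.142}]' 0.082 | grep posi
python3 -m crank '[{"offset":[0,-0.04,-0.009],"spin":-0.146},{"offset":[0,-0.04,-0.009],"spin":0},{"offset":[0,-0.04,-0.009],"spin":0},{"offset":[0,-0.046,-0.009],"spin":0},{"offset":[0,0,0],"spin":0},{"offset":[0,0,0],"spin":0}]'
python3 - <<'E'
from h import *
coupons(show="d2")
go(.445,.140,.1955,98.6)
E
```

```text
position: [0.456, 0.3097, 0.4043]
time_s: 30.95
position: [0.4396, 0.1404, 0.4052]
tcp_rot: [[-0.003, -0.146, 0.989], [0.0, 0.989, 0.146], [-1.0, 0.001, -0.003]]
force: [-0.4, 0.6, 0.2]
opening: 0.945
wrist [343. 171.] (463.6, 143.4, 36.4, 22.8, -80.9, 826, array([24. , 27.5, 29. ]))
wrist [307. 172.] (426.9, 137.7, 36.2, 22.9, -81.7, 815, array([22.9, 27.4, 28.9]))
wrist [327. 246.] (460.4, 58.0, 60.2, 37.2, -6.8, 1832, array([20. , 27.1, 28.8]))
wrist [318. 322.] (462.5, -35.0, 60.5, 31.9, -0.4, 980, array([21.5, 27.2, 28.9]))
t 31.0 pos [0.4397 0.1413 0.4054] a 98.52 tilt [ 0.0007 -0.002 ] F [-0.16  0.51 -1.18] op 0.0822 j6 -4.6
 spin -0.0013  off after spin: [ 0.2099 -0.0021  0.0051]  off now: [ 0.2099 -0.0022  0.0055]
```

View pics/d2.png

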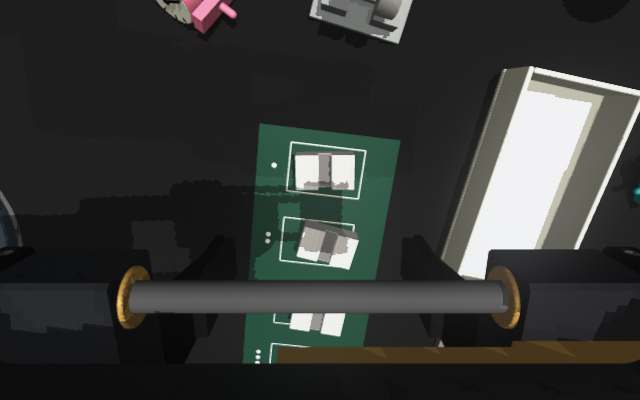

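```bash
python3 -m crank '[{"offset":[0.04,-0.001,0.0053],"spin":0},{"offset":[0.04,0,0],"spin":0},{"offset":[0.04,0,0],"spin":0},{"offset":[0.03,0,0],"spin":0},{"offset":[0.02,0,0],"spin":0},{"offset":[0.015,0,0],"spin":0},{"offset":[0,0,0],"spin":0},{"offset":[0,0,0],"spin":0}]'|grep -E 'posi|force'
python3 - <<'E'
from h import *
coupons(show="d3")
go(.4451,.1403,.195,98.6)
E
```

```text
position: [0.4451, 0.1423, 0.2209]
force: [-0.3, 0.1, 0.6]
wrist [284. 245.] (427.2, 137.6, 37.1, 24.9, -80.1, 3040, array([20. , 27.4, 28.7]))
wrist [353. 244.] (463.2, 143.2, 36.9, 23.2, -81.2, 2990, array([20.3, 27.5, 28.8]))
wrist [303. 342.] (450.5, 77.1, 39.3, 9.4, 5.7, 485, array([18.1, 22.1, 27.8]))
t 31.85 pos [0.4453 0.1421 0.2214] a 98.69 tilt [0.     0.0005] F [ 0.68 -0.39  0.2 ] op 0.082 j6 -4.7
 spin 0.0016  off after spin: [ 0.0264 -0.0017 -0.0004]  off now: [ 0.0264 -0.0017 -0.0005]
```

View pics/d3.png

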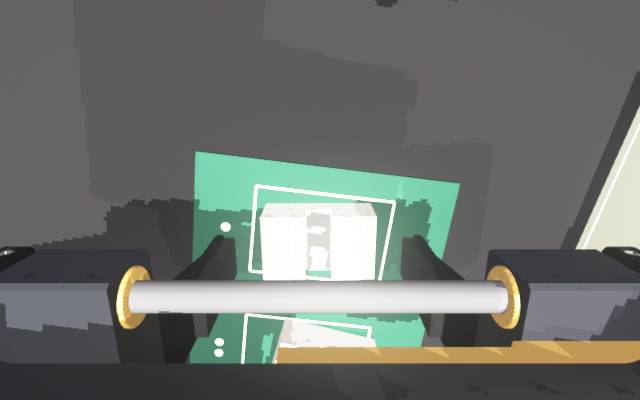

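```bash
python3 -m crank '[{"offset":[0.01,-0.0017,-0.0004],"spin":0},{"offset":[0.01,0,0],"spin":0},{"offset":[0.0063,0,0],"spin":0},{"offset":[0,0,0],"spin":0},{"offset":[0,0,0],"spin":0}]'|grep -E 'posi|force'
python3 -m crank '[{"offset":[0,0,0],"spin":0},{"offset":[0,0,0],"spin":0},{"offset":[0,0,0],"spin":0},{"offset":[0,0,0],"spin":0},{"offset":[0,0,0],"spin":0},{"offset":[0,0,0],"spin":0}]' 0.0
python3 - <<'E'
from h import *
go(.458,-.323,.25,86)
E
```

```text
position: [0.445, 0.1392, 0.1947]
force: [-0.2, 0.2, -0.8]
time_s: 32.95
position: [0.4451, 0.1394, 0.1952]
tcp_rot: [[0.001, -0.149, 0.989], [0.0, 0.989, 0.149], [-1.0, -0.0, 0.001]]
force: [0.5, -0.3, 2.3]
opening: 0.686
t 32.95 pos [0.4451 0.1394 0.1952] a 98.59 tilt [-0.      0.0005] F [ 0.47 -0.32  2.27] op 0.0597 j6 -5.0
 spin 0.2198  off after spin: [-0.0548 -0.4603  0.0451]  off now: [-0.0548 -0.4591 -0.0563]
```

```bash
python3 -m crank '[{"offset":[-0.02,0,0],"spin":0},{"offset":[-0.04,0,0],"spin":0},{"offset":[-0.035,0,0],"spin":0},{"offset":[0,0,0],"spin":0.11},{"offset":[0,0,0],"spin":0.11},{"offset":[0,-0.04,0.004],"spin":0},{"offset":[0,-0.045,0.004],"spin":0},{"offset":[0,-0.045,0.004],"spin":0},{"offset":[0,-0.045,0.004],"spin":0},{"offset":[0,-0.045,0.004],"spin":0},{"offset":[0,-0.045,0.004],"spin":0},{"offset":[0,-0.045,0.004],"spin":0}]'|grep -E 'posi|force'
python3 -m crank '[{"offset":[0,-0.045,0.004],"spin":0},{"offset":[0,-0.035,0.004],"spin":0},{"offset":[0,-0.035,0.004],"spin":0},{"offset":[0,-0.035,0.004],"spin":0},{"offset":[0,0,0],"spin":0},{"offset":[0,0,0],"spin":0}]'
python3 - <<'E'
from h import *
go(.4565,-.3245,.1895,86)
c=bot.capture("wrist"); save("d4",c["pixels"]); P=pts(c)
print([ (round(r["p"],2),rect(P,r["region"],0.009,.018)) for r in bot.regions_of("tray",c)[:2]])
E
```

```text
position: [0.4507, -0.1736, 0.2897]
force: [0.4, 0.4, -1.0]
time_s: 34.75
position: [0.4562, -0.323, 0.2893]
tcp_rot: [[-0.001, 0.072, 0.997], [0.002, 0.997, -0.072], [-1.0, 0.001, -0.001]]
force: [-0.3, -0.0, -0.7]
opening: 0.687
t 34.75 pos [ 0.4562 -0.323   0.2893] a 85.89 tilt [ 0.0014 -0.0012] F [-0.29 -0.02 -0.66] op 0.0598 j6 -42.7
 spin -0.002  off after spin: [ 0.0998 -0.0015  0.0004]  off now: [ 0.0998 -0.0016  0.0005]
[(0.89, (456.5, -301.7, 140.1, 123.1, -4.3, 2676, array([ 9.4, 14.1, 15.8])))]
```

View pics/d4.png

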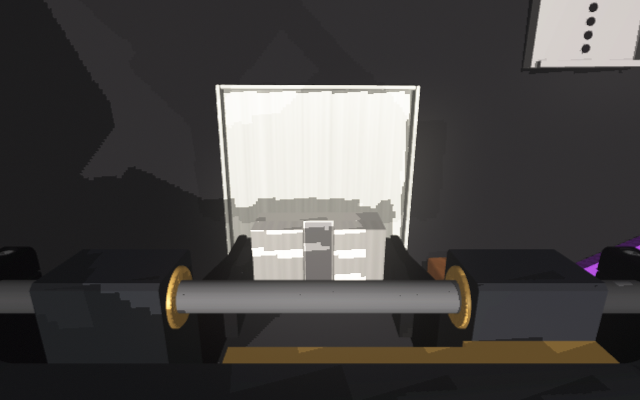

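```bash
python3 -m crank '[{"offset":[0.03,-0.001,0],"spin":0},{"offset":[0.03,0,0],"spin":0},{"offset":[0.02,0,0],"spin":0},{"offset":[0.01,0,0],"spin":0},{"offset":[0.0035,0,0],"spin":0},{"offset":[0,0,0],"spin":0},{"offset":[0,0,0],"spin":0},{"offset":[0,0,0],"spin":0}]'|grep -E 'posi|force'
```

```text
position: [0.457, -0.3238, 0.1975]
force: [0.2, -0.0, -1.3]
```

```bash
python3 -m crank '[{"offset":[0.002,0,0],"spin":0},{"offset":[0,0,0],"spin":0},{"offset":[0,0,0],"spin":0}]'|grep -E 'posi|force'
python3 -m crank '[{"offset":[0,0,0],"spin":0},{"offset":[0,0,0],"spin":0},{"offset":[0,0,0],"spin":0},{"offset":[0,0,0],"spin":0},{"offset":[-0.02,0,0],"spin":0},{"offset":[-0.04,0,0],"spin":0},{"offset":[-0.04,0,0],"spin":0},{"offset":[-0.04,0,0],"spin":0},{"offset":[-0.04,0,0],"spin":0},{"offset":[-0.02,0,0],"spin":0},{"offset":[0,0,0],"spin":0}]' 0.082
python3 - <<'E'
from h import *
c,P=coupons(show="d5",box=(.4565,-.325,.065,.08))
go(.460,.0575,.40,83)
E
```

```text
position: [0.457, -0.3239, 0.1952]
force: [0.7, -0.1, 4.0]
time_s: 37.05
position: [0.4572, -0.3241, 0.3979]
tcp_rot: [[0.005, 0.07, 0.998], [-0.006, 0.998, -0.07], [-1.0, -0.005, 0.006]]
force: [-0.5, 0.1, -1.3]
opening: 0.945
wrist [298. 169.] (439.7, -321.7, 36.4, 24.7, 86.0, 862, array([22.2, 27.4, 29. ]))
wrist [335. 169.] (474.7, -324.2, 36.6, 24.7, 86.9, 845, array([23.6, 27.5, 29. ]))
t 37.1 pos [ 0.4567 -0.3236  0.3956] a 85.99 tilt [-0.0022  0.0023] F [-0.52  0.93 -0.81] op 0.0819 j6 -42.7
 spin 0.0522  off after spin: [-0.0044  0.3787 -0.0432]  off now: [-0.0052  0.3804 -0.0234]
```

View pics/d5.png

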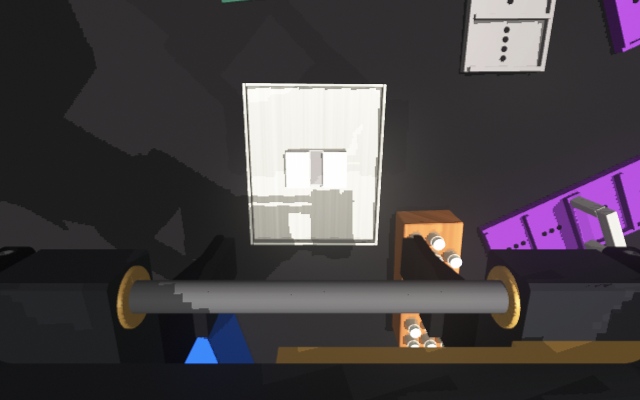

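```bash
python3 -m crank '[{"offset":[0,0.03,-0.0024],"spin":0.026},{"offset":[0,0.04,-0.0047],"spin":0.026},{"offset":[0,0.045,-0.005],"spin":0},{"offset":[0,0.045,-0.005],"spin":0},{"offset":[0,0.045,-0.005],"spin":0},{"offset":[0,0.045,-0.005],"spin":0},{"offset":[0,0.045,-0.005],"spin":0},{"offset":[0,0.045,-0.005],"spin":0},{"offset":[0,0.025,-0.004],"spin":0},{"offset":[0,0.015,0],"spin":0},{"offset":[0,0,0],"spin":0},{"offset":[0,0,0],"spin":0}]'|grep -E 'posi|force'
python3 - <<'E'
from h import *
coupons(show="d6")
go(.4603,.0576,.195,83)
E
```

```text
position: [0.4591, 0.0585, 0.3931]
force: [-0.2, -0.6, -0.5]
wrist [321. 173.] (460.5, 57.9, 60.1, 36.4, -7.3, 2226, array([20.9, 27.1, 28.8]))
wrist [333. 254.] (462.8, -31.7, 60.0, 37.2, -2.2, 1923, array([19.7, 27. , 28.7]))
t 38.35 pos [0.4593 0.0581 0.3934] a 83.0 tilt [-0.0005 -0.0024] F [-0.72 -0.1  -0.43] op 0.0819 j6 0.4
 spin -0.0  off after spin: [ 0.1984 -0.0003  0.001 ]  off now: [ 0.1984 -0.0003  0.0015]
```

View pics/d6.png

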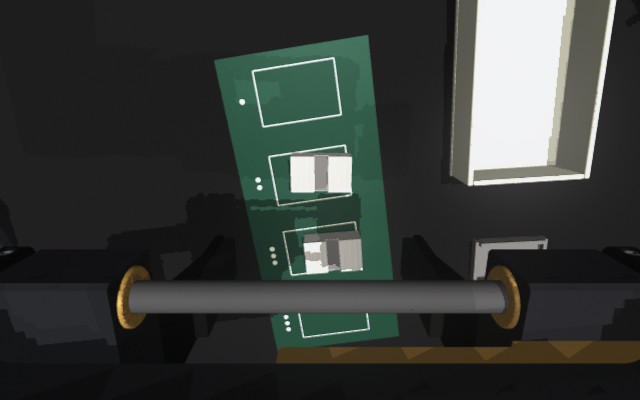

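```bash
python3 -m crank '[{"offset":[0.04,-0.0003,0.001],"spin":0},{"offset":[0.04,0,0],"spin":0},{"offset":[0.04,0,0],"spin":0},{"offset":[0.03,0,0],"spin":0},{"offset":[0.02,0,0],"spin":0},{"offset":[0.01,0,0],"spin":0},{"offset":[0,0,0],"spin":0},{"offset":[0,0,0],"spin":0}]'|grep -E 'posi|force'
python3 - <<'E'
from h import *
go(.4604,.0577,.195,83)
E
```

```text
position: [0.4608, 0.0576, 0.2148]
force: [-0.0, -0.8, -0.1]
t 39.15 pos [0.4608 0.0576 0.2148] a 82.96 tilt [-0.      0.0007] F [-0.01 -0.82 -0.14] op 0.0818 j6 0.3
 spin -0.0007  off after spin: [ 0.0198  0.     -0.0004]  off now: [ 0.0198  0.     -0.0004]
```

```bash
python3 -m crank '[{"offset":[0.01,0,-0.0004],"spin":0},{"offset":[0.0097,0,0],"spin":0},{"offset":[0,0,0],"spin":0},{"offset":[0,0,0],"spin":0}]'|grep -E 'posi|force'
python3 -m crank '[{"offset":[0,0,0],"spin":0},{"offset":[0,0,0],"spin":0},{"offset":[0,0,0],"spin":0},{"offset":[0,0,0],"spin":0},{"offset":[0,0,0],"spin":0},{"offset":[0,0,0],"spin":0}]' 0.0 |grep -E 'posi|force|open'
python3 -m crank '[{"offset":[-0.02,0,0],"spin":0},{"offset":[-0.04,0,0],"spin":0},{"offset":[-0.04,0,0],"spin":0},{"offset":[-0.04,0,0],"spin":0},{"offset":[0,-0.04,0.02],"spin":0},{"offset":[0,-0.045,0.025],"spin":0},{"offset":[0,0,0.03],"spin":0},{"offset":[0,0,0],"spin":0},{"offset":[0,0,0],"spin":0}]' |grep -E 'posi|force|open'
python3 - <<'E'
from h import *
c=bot.capture("wrist"); save("d7",c["pixels"]); P=pts(c)
for r in bot.regions_of("carrier",c)[:3]:
    print(round(r["p"],2),r["extent"],rect(P,r["region"],0.001,.05),rect(P,r["region"],0.05,.08))
for n in ["top","side"]:
    c=bot.capture(n);P=pts(c)
    for r in bot.regions_of("carrier",c)[:3]: print(n,round(r["p"],2),r["extent"],rect(P,r["region"],0.003,.08))
go(.6535,-.142,.38,86)
E
```

```text
position: [0.46, 0.0583, 0.1946]
force: [0.0, -0.4, 0.5]
position: [0.4602, 0.0582, 0.1949]
force: [-0.0, 0.3, 1.9]
opening: 0.688
position: [0.5234, -0.0341, 0.3342]
force: [-0.6, 0.6, -2.6]
opening: 0.685Traceback (most recent call last):
  File "<stdin>", line 4, in <module>
  File "h.py", line 18, in rect
    return round(cx,1),round(cy,1),round(a,1),round(b,1),round((ang+90)%180-90,1),len(Q),np.percentile(Q[:,2]*1000,[2,50,98]).round(1)
                                                                                         ~~~~~~~~~~~~~^^^^^^^^^^^^^^^^^^^^^^^
    return _quantile_unchecked(
        a, q, axis, out, overwrite_input, method, keepdims, weights)
    return _ureduce(a,
                    func=_quantile_ureduce_func,
    ...<5 lines>...
                    overwrite_input=overwrite_input,
                    method=method)
    r = func(a, **kwargs)
    result = _quantile(arr,
                       quantiles=q,
    ...<2 lines>...
                       out=out,
                       weights=wgt)
    slices_having_nans = np.isnan(arr[-1, ...])
                                  ~~~^^^^^^^^^
IndexError: index -1 is out of bounds for axis 0 with size 0
```

View pics/d7.png

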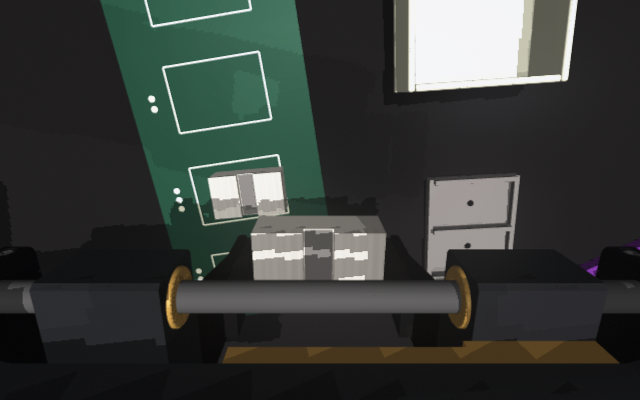

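Run:
```python
from h import *
go(.6555,-.170,.36,86)
for n in ["top","side"]:
    c=bot.capture(n);P=pts(c)
    for r in bot.regions_of("carrier",c)[:3]: print(n,round(r["p"],2),r["extent"],rect(P,r["region"],0.003,.08))
```

```text
t 41.15 pos [ 0.5223 -0.0332  0.3341] a 83.05 tilt [ 0.0006 -0.0034] F [-0.24  1.11 -0.58] op 0.0598 j6 -8.9
 spin -0.0515  off after spin: [-0.0259 -0.1272  0.1424]  off now: [-0.0265 -0.1197  0.1486]
top 0.97 [445.3, 156.2, 48.8, 60.4] (744.0, -401.8, 198.2, 84.5, 23.0, 1205, array([ 3.2,  7. , 65.3]))
top 0.7 [362.8, 182.9, 56.8, 28.9] (657.3, -143.0, 192.9, 80.6, 81.9, 673, array([ 3.2,  6.4, 65.3]))
top 0.69 [369.1, 130.7, 37.8, 56.5] (837.6, -155.2, 197.6, 78.3, 21.8, 1140, array([ 3.3,  7.3, 66.3]))
side 0.92 [428.1, 339.5, 92.3, 80.3] (740.1, -403.0, 200.8, 81.9, 22.9, 3095, array([ 3.3,  7.2, 65.4]))
side 0.8 [426.4, 242.6, 79.3, 61.4] (834.0, -148.1, 212.2, 104.4, 22.1, 2020, array([ 3.2,  7.7, 65.4]))
side 0.71 [357.0, 250.7, 47.4, 68.7] (650.8, -143.3, 200.3, 79.0, 86.4, 1954, array([ 3.3,  7.5, 65.3]))
```

```bash
python3 -m crank '[{"offset":[-0.01,-0.02,0.02],"spin":-0.0515},{"offset":[-0.016,-0.027,0.03],"spin":0},{"offset":[0,-0.027,0.03],"spin":0},{"offset":[0,-0.027,0.03],"spin":0},{"offset":[0,-0.026,0.032],"spin":0},{"offset":[0,0,0],"spin":0},{"offset":[0,0,0],"spin":0}]' |grep -E 'posi|force|open'
python3 - <<'E'
from h import *
c=bot.capture("wrist"); save("d8",c["pixels"]); P=pts(c)
m=(P[...,2]>.002)&(P[...,2]<.08)&(abs(P[...,0]-.655)<.06)&(P[...,1]>-.28)&(P[...,1]<-.0)
print(rect(P,m))
m=(P[...,2]>.055)&(P[...,2]<.07)&(abs(P[...,0]-.655)<.06)&(P[...,1]>-.28)&(P[...,1]<-.0)
print(rect(P,m))
go(.6555,-.114,.36,86)
E
```

```text
position: [0.6551, -0.1717, 0.3599]
force: [0.1, 0.9, -1.2]
opening: 0.687
(655.1, -115.4, 197.4, 119.4, -89.9, 16193, array([ 2.6,  5. , 64.8]))
(651.9, -143.0, 63.4, 10.3, -3.7, 1178, array([56.4, 64.3, 65.8]))
t 42.1 pos [ 0.6545 -0.1709  0.3599] a 85.97 tilt [ 0.0012 -0.0026] F [-0.05 -0.04 -1.92] op 0.0599 j6 -20.1
 spin -0.0005  off after spin: [-0.0001  0.0568 -0.003 ]  off now: [ 0.      0.0568 -0.003 ]
```

View pics/d8.png

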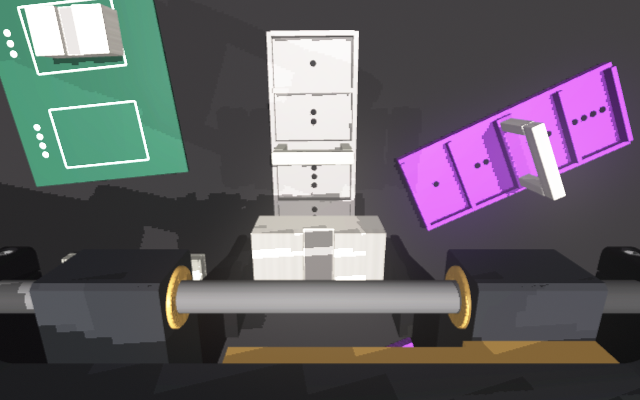

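Run:
```python
from h import *
c=bot.capture("wrist"); P=pts(c)
m=(P[...,2]>.004)&(P[...,2]<.018)&(abs(P[...,0]-.655)<.05)&(P[...,1]>-.13)&(P[...,1]<-.02)
print(rect(P,m))
m[:, :255]=0; m[:,370:]=0
print(rect(P,m))
go(.6538,-.1151,.36,86.2)
```

```text
(655.7, -88.1, 88.4, 78.3, 86.3, 7367, array([ 4.1,  5.1, 15.2]))
(655.7, -88.1, 88.4, 78.3, 86.3, 7367, array([ 4.1,  5.1, 15.2]))
t 42.15 pos [ 0.6543 -0.1704  0.3601] a 86.0 tilt [ 0.0012 -0.0026] F [ 0.23 -0.15 -0.67] op 0.0596 j6 -20.1
 spin -0.0035  off after spin: [ 0.0001  0.0552 -0.0041]  off now: [ 0.0002  0.0552 -0.0043]
```

```bash
python3 -m crank '[{"offset":[0,0.028,-0.0041],"spin":-0.003},{"offset":[0,0.0272,0],"spin":0},{"offset":[0.03,0,0],"spin":0},{"offset":[0.04,0,0],"spin":0},{"offset":[0.03,0,0],"spin":0},{"offset":[0.02,0,0],"spin":0},{"offset":[0.01,0,0],"spin":0},{"offset":[0,0,0],"spin":0},{"offset":[0,0,0],"spin":0},{"offset":[0,0,0],"spin":0}]' |grep -E 'posi|force|open'
python3 - <<'E'
from h import *
c=bot.capture("wrist"); save("d9",c["pixels"]); 
go(.6538,-.1150,.1975,86.2)
E
```

```text
position: [0.6555, -0.1162, 0.2325]
force: [-0.6, -0.1, -1.6]
opening: 0.686
t 43.2 pos [ 0.6554 -0.1162  0.2325] a 86.14 tilt [-0.0008  0.0029] F [-0.15 -0.71 -1.51] op 0.0599 j6 -15.8
 spin -0.001  off after spin: [ 0.035   0.0011 -0.0017]  off now: [ 0.0349  0.0011 -0.0018]
```

View pics/d9.png

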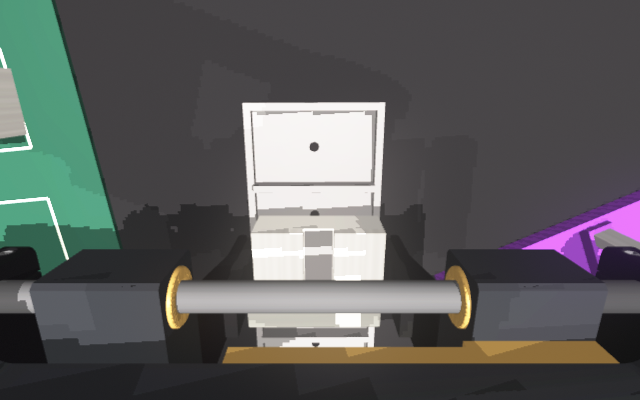

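```bash
python3 -m crank '[{"offset":[0.01,0.0011,-0.0017],"spin":0},{"offset":[0.005,0,0],"spin":0},{"offset":[0,0,0],"spin":0},{"offset":[0,0,0],"spin":0}]' |grep -E 'posi|force|open'
python3 - <<'E'
from h import *
go(.6538,-.1150,.197,86.2)
E
```

```text
position: [0.6532, -0.1149, 0.2153]
force: [-0.6, -0.5, -1.8]
opening: 0.686
t 43.6 pos [ 0.6532 -0.1149  0.2153] a 86.13 tilt [ 0.0002 -0.0008] F [-0.59 -0.51 -1.83] op 0.0597 j6 -15.7
 spin -0.0012  off after spin: [ 0.0183 -0.      0.0006]  off now: [ 0.0183 -0.      0.0007]
```

```bash
python3 -m crank '[{"offset":[0.006,0,0.0005],"spin":0},{"offset":[0.006,0,0],"spin":0},{"offset":[0.004,0,0],"spin":0},{"offset":[0,0,0],"spin":0},{"offset":[0,0,0],"spin":0}]' |grep -E 'posi|force|open'
python3 -m crank '[{"offset":[0.002,0,0],"spin":0},{"offset":[0,0,0],"spin":0},{"offset":[0,0,0],"spin":0}]' |grep -E 'posi|force|open'
```

```text
position: [0.6537, -0.115, 0.1995]
force: [0.6, 0.2, -1.5]
opening: 0.685
position: [0.6538, -0.115, 0.1979]
force: [-0.3, 0.7, -0.5]
opening: 0.686
```

```bash
python3 -m crank '[{"offset":[0.0015,0,0],"spin":0},{"offset":[0,0,0],"spin":0},{"offset":[0,0,0],"spin":0}]' |grep -E 'posi|force|open'
python3 -m crank '[{"offset":[0,0,0],"spin":0},{"offset":[0,0,0],"spin":0},{"offset":[0,0,0],"spin":0},{"offset":[0,0,0],"spin":0},{"offset":[-0.01,0,0],"spin":0},{"offset":[-0.03,0,0],"spin":0},{"offset":[-0.04,0,0],"spin":0},{"offset":[-0.04,0,0],"spin":0},{"offset":[-0.04,0,0],"spin":0},{"offset":[-0.03,0,0],"spin":0},{"offset":[0,0,0],"spin":0},{"offset":[0,0,0],"spin":0}]' 0.08 |grep -E 'posi|force|open'
python3 - <<'E'
from h import *
c,P=coupons(show="e0",box=(.655,-.115,.045,.04))
go(.4628,-.032,.39,87.7)
E
```

```text
position: [0.6538, -0.115, 0.1962]
force: [-0.5, 0.3, -1.2]
opening: 0.686
position: [0.6536, -0.1148, 0.3876]
force: [-0.6, -0.1, -1.0]
opening: 0.92
wrist [318. 175.] (654.4, -120.6, 63.4, 48.8, -6.3, 2398, array([21.8, 28.1, 29.9]))
t 45.95 pos [ 0.6532 -0.1148  0.3859] a 86.13 tilt [ 0.0003 -0.0012] F [-0.65 -0.16 -0.22] op 0.0803 j6 -15.7
 spin -0.0273  off after spin: [-0.0041  0.0751 -0.1936]  off now: [-0.0038  0.0697 -0.1956]
```

View pics/e0.png

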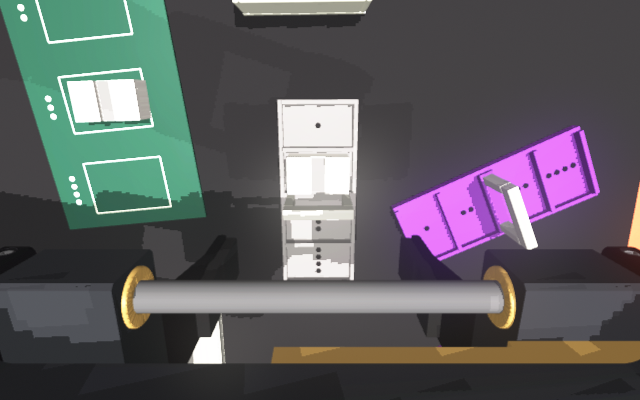

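Coupon 2 is flat in pocket 2 (318,175). Now coupon 3.

```bash
python3 -m crank '[{"offset":[0,0.012,-0.03],"spin":0},{"offset":[0,0.014,-0.04],"spin":0},{"offset":[0,0.014,-0.04],"spin":0},{"offset":[0,0.014,-0.04],"spin":0},{"offset":[0,0.0157,-0.0456],"spin":0},{"offset":[0,0,0],"spin":-0.027},{"offset":[0,0,0],"spin":0},{"offset":[0,0,0],"spin":0}]' 0.082 |grep -E 'posi|force|open'
python3 - <<'E'
from h import *
coupons(show="e1")
go(.4628,-.0318,.195,87.7)
E
```

```text
position: [0.4645, -0.0327, 0.3859]
force: [0.3, -0.6, -0.3]
opening: 0.941
wrist [316. 173.] (462.8, -31.9, 60.1, 36.4, -2.1, 2334, array([21.3, 27.2, 28.9]))
t 46.8 pos [ 0.4648 -0.0329  0.386 ] a 87.64 tilt [-0.0004  0.0011] F [ 0.57 -1.05  0.46] op 0.0823 j6 -15.5
 spin -0.001  off after spin: [ 0.191  0.001 -0.002]  off now: [ 0.191   0.0011 -0.0022]
```

View pics/e1.png

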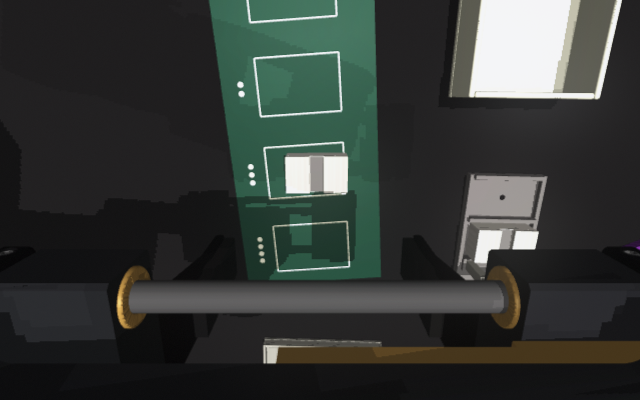

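```bash
python3 -m crank '[{"offset":[0.04,0.001,-0.002],"spin":0},{"offset":[0.04,0,0],"spin":0},{"offset":[0.04,0,0],"spin":0},{"offset":[0.03,0,0],"spin":0},{"offset":[0.02,0,0],"spin":0},{"offset":[0,0,0],"spin":0},{"offset":[0,0,0],"spin":0}]'|grep -E 'posi|force'
python3 - <<'E'
from h import *
go(.4628,-.0319,.195,87.7)
E
```

```text
position: [0.4624, -0.0317, 0.2158]
force: [0.2, 0.4, -0.1]
t 47.5 pos [ 0.4624 -0.0317  0.2158] a 87.65 tilt [ 0.     -0.0001] F [ 0.17  0.38 -0.13] op 0.0823 j6 -15.4
 spin -0.0009  off after spin: [ 0.0208 -0.0002  0.0004]  off now: [ 0.0208 -0.0002  0.0004]
```

```bash
python3 -m crank '[{"offset":[0.01,0,0.0004],"spin":0},{"offset":[0.0107,0,0],"spin":0},{"offset":[0,0,0],"spin":0},{"offset":[0,0,0],"spin":0}]'|grep -E 'posi|force'
python3 -m crank '[{"offset":[0,0,0],"spin":0},{"offset":[0,0,0],"spin":0},{"offset":[0,0,0],"spin":0},{"offset":[0,0,0],"spin":0},{"offset":[0,0,0],"spin":0},{"offset":[0,0,0],"spin":0}]' 0.0 |grep -E 'posi|force|open'
python3 -m crank '[{"offset":[-0.02,0,0],"spin":0},{"offset":[-0.04,0,0],"spin":0},{"offset":[-0.04,0,0],"spin":0},{"offset":[-0.04,0,0],"spin":0},{"offset":[-0.02,0,0],"spin":0},{"offset":[0,0,0],"spin":0},{"offset":[0,0,0],"spin":0}]' |grep -E 'posi|force|open'
python3 - <<'E'
from h import *
go(.650,-.185,.355,86.2)
E
```

```text
position: [0.4618, -0.0312, 0.1956]
force: [-0.1, 0.8, -0.2]
position: [0.462, -0.0312, 0.1958]
force: [0.4, 0.3, 2.6]
opening: 0.682
position: [0.4613, -0.031, 0.3552]
force: [-0.6, 0.1, -1.7]
opening: 0.689
t 49.2 pos [ 0.4613 -0.031   0.3552] a 87.68 tilt [ 0.0001 -0.0006] F [-0.57  0.13 -1.73] op 0.06 j6 -15.4
 spin 0.0258  off after spin: [ 0.0002 -0.1411  0.1985]  off now: [ 0.     -0.1462  0.1948]
```

```bash
python3 -m crank '[{"offset":[0,-0.021,0.03],"spin":0.0258},{"offset":[0,-0.025,0.035],"spin":0},{"offset":[0,-0.025,0.035],"spin":0},{"offset":[0,-0.025,0.035],"spin":0},{"offset":[0,-0.025,0.035],"spin":0},{"offset":[0,-0.02,0.0285],"spin":0},{"offset":[0,0,0],"spin":0},{"offset":[0,0,0],"spin":0}]' |grep -E 'posi|force|open'
python3 - <<'E'
from h import *
c=bot.capture("wrist"); save("e2",c["pixels"]); P=pts(c)
m=(P[...,2]>.055)&(P[...,2]<.07)&(abs(P[...,0]-.655)<.06)&(P[...,1]>-.28)&(P[...,1]<-.0)
print(rect(P,m))
m=(P[...,2]>.004)&(P[...,2]<.018)&(abs(P[...,0]-.655)<.05)&(P[...,1]>-.13)&(P[...,1]<-.02)
print(rect(P,m))
go(.650,-.1705,.2155,86.2)
E
```

```text
position: [0.6506, -0.1846, 0.3519]
force: [0.2, -0.3, -1.3]
opening: 0.688
(652.1, -142.9, 63.2, 9.9, -3.9, 1254, array([55.7, 64.4, 65.8]))
(655.6, -88.0, 88.0, 78.4, 86.6, 5909, array([ 4.1,  5.3, 15.4]))
t 50.05 pos [ 0.65   -0.1838  0.3524] a 86.19 tilt [ 0.0026 -0.0062] F [-0.01  0.31 -1.76] op 0.0598 j6 -21.4
 spin -0.0002  off after spin: [ 0.1369  0.0133 -0.0009]  off now: [ 1.369e-01  1.290e-02 -1.000e-04]
```

View pics/e2.png

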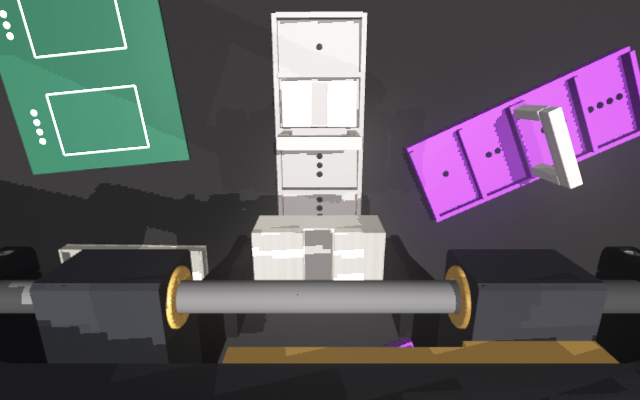

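```bash
python3 -m crank '[{"offset":[0.03,0.0133,-0.0006],"spin":0},{"offset":[0.04,0,0],"spin":0},{"offset":[0.03,0,0],"spin":0},{"offset":[0.02,0,0],"spin":0},{"offset":[0,0,0],"spin":0},{"offset":[0,0,0],"spin":0},{"offset":[0,0,0],"spin":0}]' |grep -E 'posi|force|open'
python3 - <<'E'
from h import *
c=bot.capture("wrist"); save("e3",c["pixels"]); 
go(.650,-.1702,.2155,86.2)
E
```

```text
position: [0.6517, -0.1708, 0.2371]
force: [0.3, 0.1, -1.3]
opening: 0.686
t 50.8 pos [ 0.6518 -0.171   0.2374] a 86.21 tilt [-0.001   0.0028] F [-0.12  0.4  -1.28] op 0.06 j6 -20.4
 spin 0.0002  off after spin: [ 0.0219  0.0006 -0.0018]  off now: [ 0.0219  0.0007 -0.0019]
```

View pics/e3.png

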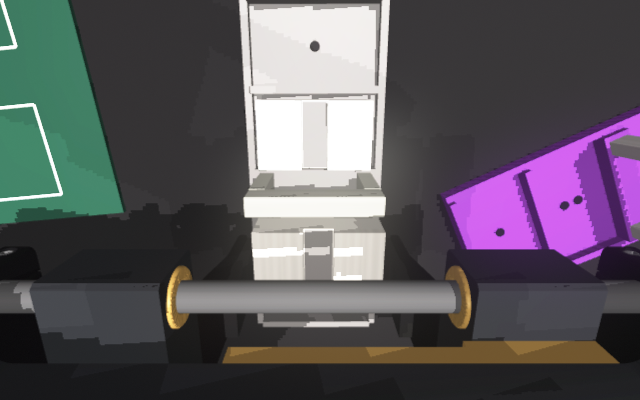

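```bash
python3 -m crank '[{"offset":[0.012,0.0006,-0.0018],"spin":0},{"offset":[0.01,0,0],"spin":0},{"offset":[0,0,0],"spin":0},{"offset":[0,0,0],"spin":0},{"offset":[0,0,0],"spin":0}]' |grep -E 'posi|force|open'
python3 - <<'E'
from h import *
go(.650,-.1702,.197,86.2)
E
```

```text
position: [0.6497, -0.1703, 0.2136]
force: [-0.9, -0.2, -1.4]
opening: 0.683
t 51.3 pos [ 0.6497 -0.1703  0.2136] a 86.2 tilt [-0.0001  0.0003] F [-0.85 -0.2  -1.39] op 0.0594 j6 -20.4
 spin -0.0001  off after spin: [0.0166 0.0001 0.0002]  off now: [0.0166 0.0001 0.0002]
```

```bash
python3 -m crank '[{"offset":[0.006,0,0],"spin":0},{"offset":[0.006,0,0],"spin":0},{"offset":[0.0035,0,0],"spin":0},{"offset":[0,0,0],"spin":0},{"offset":[0,0,0],"spin":0}]' |grep -E 'posi|force|open'
python3 -m crank '[{"offset":[0.0015,0,0],"spin":0},{"offset":[0,0,0],"spin":0},{"offset":[0,0,0],"spin":0}]' |grep -E 'posi|force|open'
python3 -m crank '[{"offset":[0,0,0],"spin":0},{"offset":[0,0,0],"spin":0},{"offset":[0,0,0],"spin":0},{"offset":[0,0,0],"spin":0},{"offset":[-0.01,0,0],"spin":0},{"offset":[-0.03,0,0],"spin":0},{"offset":[-0.04,0,0],"spin":0},{"offset":[-0.04,0,0],"spin":0},{"offset":[-0.04,0,0],"spin":0},{"offset":[-0.03,0,0],"spin":0},{"offset":[0,0,0],"spin":0},{"offset":[0,0,0],"spin":0}]' 0.08 |grep -E 'posi|force|open'
python3 - <<'E'
from h import *
c,P=coupons(show="e4",box=(.655,-.145,.045,.065))
m=(P[...,2]>.055)&(P[...,2]<.07)&(abs(P[...,0]-.655)<.06)&(P[...,1]>-.28)&(P[...,1]<-.0)
print(rect(P,m))
go(.652,-.143,.38,-3.8)
E
```

```text
position: [0.6496, -0.1702, 0.1978]
force: [-0.6, -0.3, -1.0]
opening: 0.682
position: [0.6497, -0.1703, 0.1969]
force: [0.6, 0.7, -0.3]
opening: 0.686
position: [0.6494, -0.1701, 0.3879]
force: [0.4, -0.5, -0.1]
opening: 0.922
wrist [318. 116.] (653.8, -115.4, 60.0, 35.7, -3.9, 2563, array([22.2, 28.2, 29.9]))
wrist [318. 176.] (649.7, -171.7, 60.1, 34.6, -4.0, 2137, array([22.7, 28.2, 29.8]))
(652.3, -142.7, 63.5, 9.9, -3.7, 967, array([57.3, 64.3, 66. ]))
t 53.35 pos [ 0.6491 -0.17    0.3862] a 86.2 tilt [ 0.0004 -0.0012] F [-0.24  0.24  0.27] op 0.0798 j6 -20.4
 spin 1.5708  off after spin: [ 0.0062  0.0011 -0.0271]  off now: [0.0062 0.0271 0.0011]
```

View pics/e4.png

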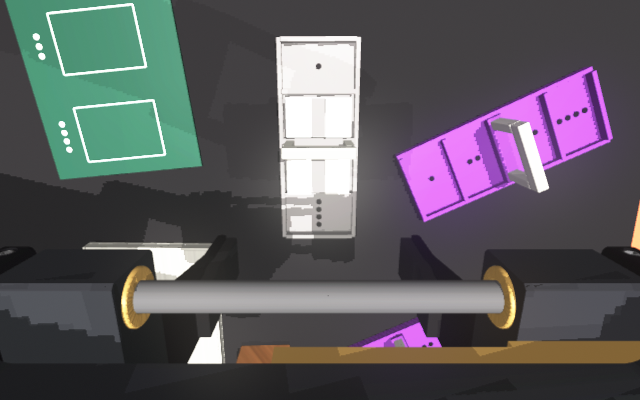

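```bash
python3 -m crank '[{"offset":[0,0.0271,0.0011],"spin":0.143},{"offset":[0,0,0],"spin":0.143},{"offset":[0,0,0],"spin":0.143},{"offset":[0,0,0],"spin":0.143},{"offset":[0,0,0],"spin":0.143},{"offset":[0,0,0],"spin":0.143},{"offset":[0,0,0],"spin":0.143},{"offset":[0,0,0],"spin":0.143},{"offset":[0,0,0],"spin":0.143},{"offset":[0,0,0],"spin":0.143},{"offset":[0,0,0],"spin":0.141},{"offset":[0,0,0],"spin":0}]' 0.045 |grep -E 'posi|force|open'
python3 -m crank '[{"offset":[0.03,0,0],"spin":0},{"offset":[0.03,0,0],"spin":0},{"offset":[0.02,0,0],"spin":0},{"offset":[0,0,0],"spin":0},{"offset":[0,0,0],"spin":0}]' |grep -E 'posi|force|open'
python3 - <<'E'
from h import *
c=bot.capture("wrist"); save("e5",c["pixels"]); P=pts(c)
m=(P[...,2]>.055)&(P[...,2]<.07)&(abs(P[...,0]-.655)<.06)&(P[...,1]>-.28)&(P[...,1]<-.0)
print(rect(P,m))
go(.652,-.1428,.229,-3.8)
E
```

```text
position: [0.652, -0.1432, 0.3841]
force: [0.2, -0.9, 0.3]
opening: 0.514
position: [0.6524, -0.1433, 0.3057]
force: [-0.4, -0.1, 0.4]
opening: 0.515
(652.0, -143.3, 64.4, 9.5, -3.6, 1418, array([60.9, 64.4, 65.7]))
t 55.1 pos [ 0.6528 -0.1434  0.3069] a -3.74 tilt [0.0005 0.0002] F [0.34 0.35 1.5 ] op 0.0451 j6 71.8
 spin 0.0011  off after spin: [ 0.0779 -0.0009 -0.0006]  off now: [ 0.0779 -0.0009 -0.0006]
```

View pics/e5.png

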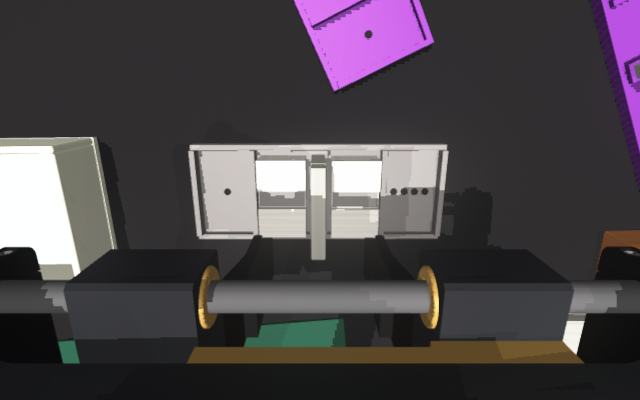

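```bash
python3 -m crank '[{"offset":[0.03,-0.0005,0],"spin":0},{"offset":[0.025,0,0],"spin":0},{"offset":[0.015,0,0],"spin":0},{"offset":[0.008,0,0],"spin":0},{"offset":[0,0,0],"spin":0},{"offset":[0,0,0],"spin":0}]' |grep -E 'posi|force|open'
python3 -m crank '[{"offset":[0,0,0],"spin":0},{"offset":[0,0,0],"spin":0},{"offset":[0,0,0],"spin":0},{"offset":[0,0,0],"spin":0},{"offset":[0,0,0],"spin":0},{"offset":[0,0,0],"spin":0}]' 0.0 |grep -E 'posi|force|open'
python3 -m crank '[{"offset":[-0.005,0,0],"spin":0},{"offset":[-0.02,0,0],"spin":0},{"offset":[-0.03,0,0],"spin":0},{"offset":[-0.03,0,0],"spin":0},{"offset":[-0.015,0,0],"spin":0},{"offset":[0,0,0],"spin":0},{"offset":[0,0,0],"spin":0},{"offset":[0,0,0],"spin":0}]' |grep -E 'posi|force|open'
python3 - <<'E'
from h import *
c=bot.capture("wrist"); save("e6",c["pixels"]); 
for n in ["top","side"]:
    c=bot.capture(n);P=pts(c)
    if n=="side": save("e6s",c["pixels"])
    for r in bot.regions_of("tank",c)[:2]: print(n,round(r["p"],2),r["extent"],rect(P,r["region"],0.04,.06))
    m=(P[...,2]>.044)&(P[...,2]<.055)&(abs(P[...,0]-.665)<.08)&(abs(P[...,1]-.15)<.14)
    print(rect(P,m))
go(.665,.155,.34,-3.8)
E
```

```text
position: [0.6526, -0.1434, 0.2297]
force: [0.4, 0.9, -0.0]
opening: 0.518
position: [0.652, -0.1431, 0.2287]
force: [0.2, 0.3, 1.1]
opening: 0.11
position: [0.6511, -0.1429, 0.3262]
force: [-0.2, 0.0, -5.8]
opening: 0.112
top 0.59 [271.6, 178.8, 78.2, 37.2] (673.1, 149.0, 236.5, 103.4, 81.3, 265, array([40.9, 49.3, 56.3]))
(667.6, 150.5, 234.0, 104.9, 84.5, 241, array([44.8, 49.9, 54.5]))
side 0.9 [324.7, 170.4, 40.2, 67.9] (655.2, 147.3, 237.9, 112.7, 86.5, 392, array([40.4, 48.7, 53.8]))
(655.3, 148.1, 238.7, 112.5, 86.4, 306, array([44.3, 49.6, 53.8]))
t 57.35 pos [ 0.6518 -0.1432  0.3275] a -3.81 tilt [-0.0017 -0.0005] F [ 0.32 -0.21 -5.08] op 0.0099 j6 71.8
 spin -0.0002  off after spin: [-0.0125 -0.0066 -0.2984]  off now: [-0.0124 -0.0067 -0.2984]
```

View pics/e6.png

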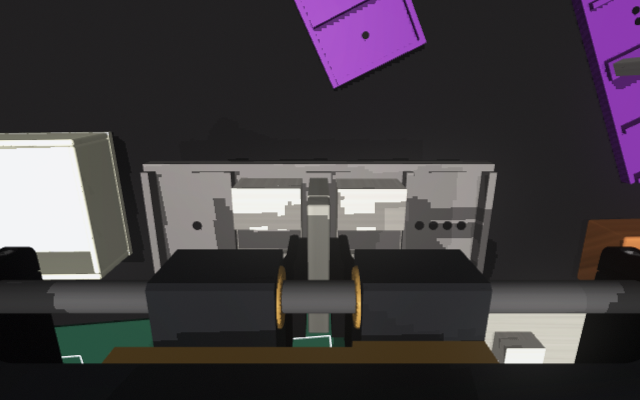

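View pics/e6s.png

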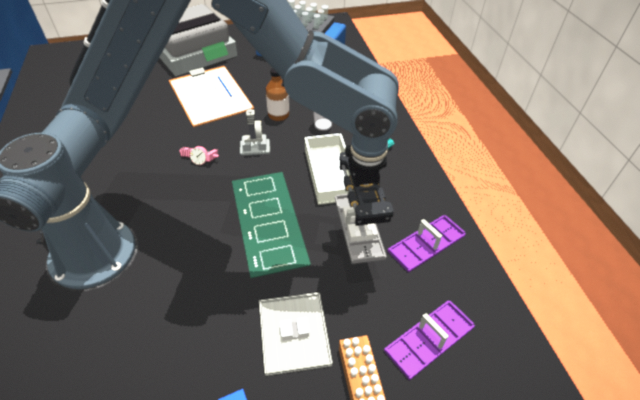

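Run:
```python
from h import *
c=bot.capture("wrist"); P=pts(c)
m=(P[...,2]>.044)&(P[...,2]<.055)&(P[...,0]>.58)&(P[...,0]<.75)&(P[...,1]>0)&(P[...,1]<.3)
m[:,140:]=0
print(m.sum(),rect(P,m)); Q=P[m]
box=cv2.boxPoints(cv2.minAreaRect((Q[:,:2]*1000).astype(np.float32))); print(box.round(1))
s=(np.abs(P[...,2]-.05)<.003)&m; 
for col in (20,60,100): 
    r=np.where(m[:,col])[0]; print(col,r.min(),r.max(),P[r.min(),col].round(4),P[r.max(),col].round(4))
```

```text
2506 (653.2, 58.6, 111.6, 56.7, -3.2, 2506, array([44.3, 49.7, 51.5]))
[[595.9  33.5]
 [707.3  27.2]
 [710.5  83.8]
 [599.1  90.1]]
20 141 147 [0.7095 0.0675 0.0496] [0.7053 0.0678 0.0507]
60 140 279 [0.7079 0.0416 0.0454] [0.599  0.068  0.0507]
100 245 279 [0.6236 0.033  0.0445] [0.5966 0.0362 0.0502]
```

```bash
python3 - <<'E'
from h import *
go(.6582,.1465,.327,-3.5)
E
python3 -m crank '[{"offset":[0,-0.0015,-0.02],"spin":-0.005},{"offset":[0,-0.0015,-0.03],"spin":0},{"offset":[0,-0.0015,-0.035],"spin":0},{"offset":[0,-0.0015,-0.035],"spin":0},{"offset":[0,-0.0015,-0.035],"spin":0},{"offset":[0,-0.0015,-0.035],"spin":0},{"offset":[0,-0.0015,-0.035],"spin":0},{"offset":[0,-0.0015,-0.03],"spin":0},{"offset":[0,0,-0.02],"spin":0},{"offset":[0,0,-0.0145],"spin":0},{"offset":[0,0,0],"spin":0},{"offset":[0,0,0],"spin":0}]' |grep -E 'posi|force|open'
python3 - <<'E'
from h import *
go(.6582,.1465,.327,-3.5)
c=bot.capture("wrist"); save("e7",c["pixels"])
for n in ["top","side"]:
    c=bot.capture(n); save("e7"+n,c["pixels"][110:260,180:420],3)
E
```

```text
t 57.4 pos [ 0.6519 -0.1432  0.3278] a -3.81 tilt [-0.0012 -0.0003] F [ 0.5  -0.9  -5.63] op 0.0097 j6 71.8
 spin -0.0054  off after spin: [ 0.0008 -0.0114 -0.2896]  off now: [ 0.0009 -0.013  -0.2895]
position: [0.6578, 0.1463, 0.3284]
force: [-0.5, 0.5, -4.5]
opening: 0.11
t 58.6 pos [0.6578 0.1463 0.3284] a -3.49 tilt [-0.0003  0.001 ] F [-0.46  0.5  -4.53] op 0.0096 j6 96.6
 spin 0.0002  off after spin: [ 0.0014  0.0004 -0.0003]  off now: [ 0.0014  0.0004 -0.0003]
```

View pics/e7.png

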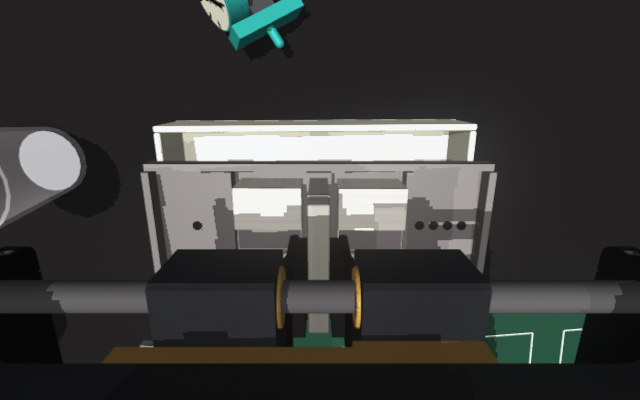

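View pics/e7side.png

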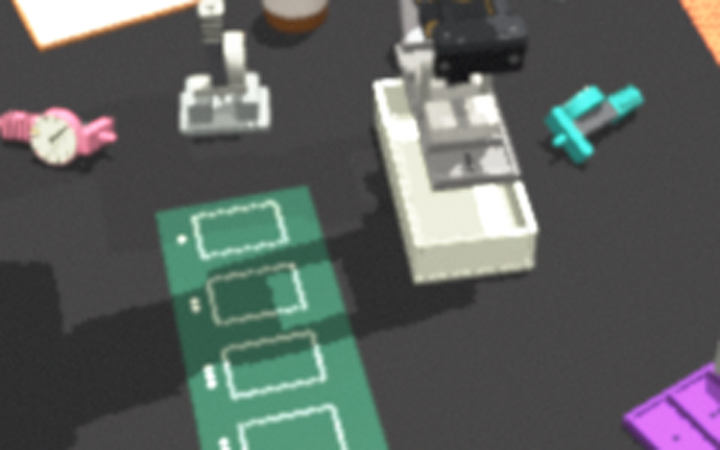

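Run:
```python
from h import *
c=bot.capture("wrist"); P=pts(c)
m=(P[...,2]>.046)&(P[...,2]<.054)&(P[...,0]>.65)&(P[...,0]<.75)&(P[...,1]>0)&(P[...,1]<.3)
m[158:]=0
print(m.sum(),rect(P,m)); Q=P[m]
print(cv2.boxPoints(cv2.minAreaRect((Q[:,:2]*1000).astype(np.float32))).round(1))
```

```text
2813 (702.1, 145.3, 231.7, 24.9, 86.3, 2813, array([46.9, 50.1, 51.7]))
[[682.2  30.5]
 [707.   28.9]
 [722.  260.1]
 [697.1 261.7]]
```

```bash
python3 -m crank '[{"offset":[0.02,0.0009,-0.0016],"spin":0},{"offset":[0.02,0,0],"spin":0},{"offset":[0.01,0,0],"spin":0},{"offset":[0,0,0],"spin":0},{"offset":[0,0,0],"spin":0}]' |grep -E 'posi|force|open'
python3 - <<'E'
from h import *
go(.6586,.148,.2345,-3.6)
E
python3 -m crank '[{"offset":[0.015,0,0],"spin":0},{"offset":[0.01,0,0],"spin":0},{"offset":[0,0,0],"spin":0},{"offset":[0,0,0],"spin":0}]' |grep -E 'posi|force|open'
python3 - <<'E'
from h import *
go(.6586,.148,.2345,-3.6)
c=bot.capture("wrist"); save("e8",c["pixels"])
E
```

```text
position: [0.6593, 0.1476, 0.2789]
force: [0.1, 0.4, -5.5]
opening: 0.112
t 59.3 pos [0.6593 0.1476 0.2789] a -3.56 tilt [ 0.0006 -0.0001] F [ 0.08  0.36 -5.54] op 0.0097 j6 96.7
 spin 0.0007  off after spin: [ 0.0444 -0.0007 -0.0004]  off now: [ 0.0444 -0.0008 -0.0004]
position: [0.6587, 0.148, 0.2529]
force: [0.1, -0.3, -5.0]
opening: 0.117
t 59.7 pos [0.6587 0.148  0.2529] a -3.52 tilt [-0.0013  0.0001] F [ 0.12 -0.27 -4.97] op 0.0102 j6 96.7
 spin 0.0015  off after spin: [ 0.0184 -0.0001  0.    ]  off now: [ 0.0184 -0.0001  0.    ]
```

View pics/e8.png

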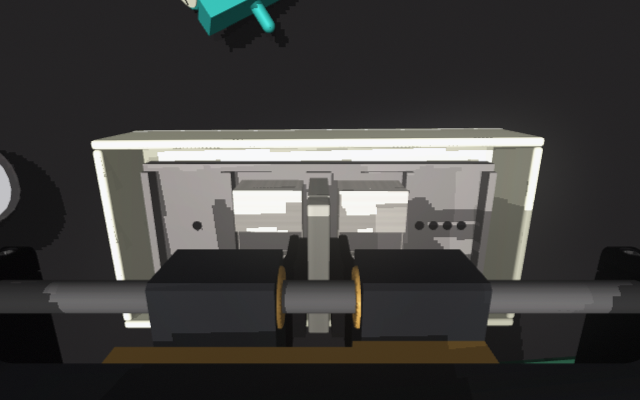

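The carrier is centred in the tank with even margins, so I'll lower it the rest of the way.

```bash
python3 -m crank '[{"offset":[0.008,0,0],"spin":0},{"offset":[0.006,0,0],"spin":0},{"offset":[0.003,0,0],"spin":0},{"offset":[0,0,0],"spin":0},{"offset":[0,0,0],"spin":0}]' |grep -E 'posi|force|open'
python3 -m crank '[{"offset":[0.0015,0,0],"spin":0},{"offset":[0,0,0],"spin":0},{"offset":[0,0,0],"spin":0}]' |grep -E 'posi|force|open'
```

```text
position: [0.6589, 0.148, 0.2364]
force: [0.6, -0.2, -5.6]
opening: 0.118
position: [0.659, 0.148, 0.2352]
force: [0.5, -0.7, -5.1]
opening: 0.107
```

```bash
python3 -m crank '[{"offset":[0.001,0,0],"spin":0},{"offset":[0,0,0],"spin":0},{"offset":[0,0,0],"spin":0}]' |grep -E 'posi|force|open'
python3 -m crank '[{"offset":[0.0008,0,0],"spin":0},{"offset":[0,0,0],"spin":0},{"offset":[0,0,0],"spin":0}]' |grep -E 'posi|force|open'
```

```text
position: [0.6589, 0.148, 0.234]
force: [0.1, -0.4, -5.5]
opening: 0.107
position: [0.659, 0.148, 0.2337]
force: [-2.1, 0.1, -1.6]
opening: 0.113
```

```bash
python3 -m crank '[{"offset":[0.0006,0,0],"spin":0},{"offset":[0,0,0],"spin":0},{"offset":[0,0,0],"spin":0}]' |grep -E 'posi|force|open'
python3 -m crank '[{"offset":[0,0,0],"spin":0},{"offset":[0,0,0],"spin":0},{"offset":[0,0,0],"spin":0},{"offset":[0,0,0],"spin":0},{"offset":[-0.01,0,0],"spin":0},{"offset":[-0.03,0,0],"spin":0},{"offset":[-0.04,0,0],"spin":0},{"offset":[-0.04,0,0],"spin":0},{"offset":[-0.04,0,0],"spin":0},{"offset":[-0.03,0,0],"spin":0},{"offset":[0,0,0],"spin":0},{"offset":[0,0,0],"spin":0}]' 0.04 |grep -E 'posi|force|open'
python3 - <<'E'
from h import *
c,P=coupons(show="f0",zl=.028,zh=.038,box=(.6586,.148,.045,.06))
m=(P[...,2]>.06)&(P[...,2]<.08)&(abs(P[...,0]-.655)<.06)&(abs(P[...,1]-.148)<.05)
print(rect(P,m))
for n in ["top","side"]:
    c=bot.capture(n); save("f0"+n,c["pixels"])
E
```

```text
position: [0.659, 0.148, 0.2337]
force: [-3.6, -0.1, 6.5]
opening: 0.111
position: [0.6587, 0.148, 0.4241]
force: [0.2, 0.3, -1.1]
opening: 0.464
wrist [293. 169.] (659.2, 174.3, 60.7, 35.8, -3.8, 1756, array([28.2, 33.2, 35. ]))
wrist [346. 170.] (655.5, 118.7, 60.4, 35.8, -3.3, 1849, array([28.2, 33.1, 34.8]))
(659.2, 147.4, 63.7, 8.9, -3.6, 657, array([67.5, 69.3, 70.9]))
```

View pics/f0.png

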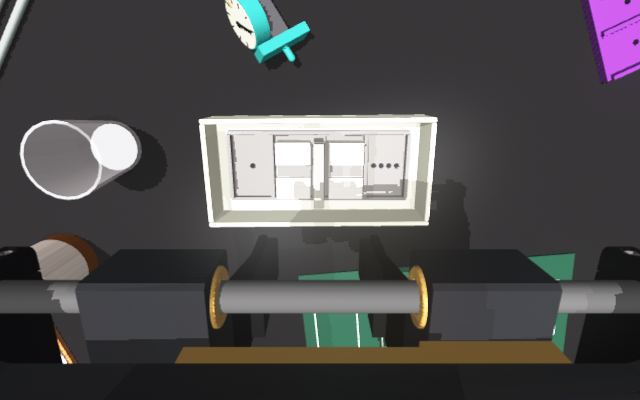

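View pics/f0side.png

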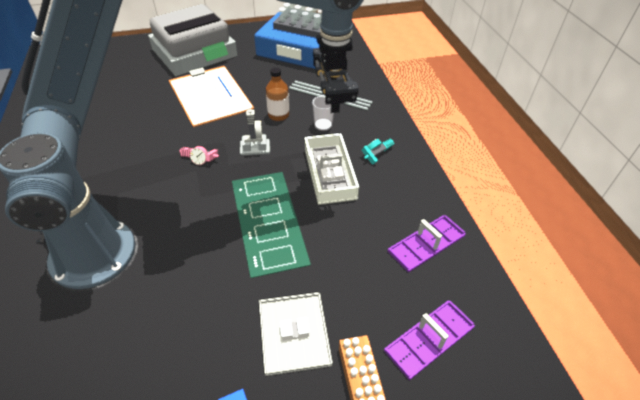

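Run:
```python
from h import *
c=bot.capture("side"); P=pts(c)
m=(P[...,2]>.135)&(P[...,2]<.15)&(abs(P[...,0]-.45)<.07)&(abs(P[...,1]-.31)<.07)
print("gauge top",rect(P,m))
m=(P[...,2]>.018)&(P[...,2]<.034)&(abs(P[...,0]-.456)<.06)&(abs(P[...,1]+.325)<.07)
print("tray coupon",rect(P,m))
print(bot.hand_in())
```

```text
gauge top (452.8, 308.0, 22.4, 21.8, 77.0, 45, array([135.6, 140. , 144.9]))
tray coupon (456.2, -323.2, 59.9, 38.4, -3.0, 396, array([18.4, 27.6, 31.2]))
the job is handed in; nothing more can be done
None
```

I gauged all three coupons, sorted them, set the loaded carrier in the tank and handed the job in at about 63 s. Nothing was knocked aside as far as I could see.

**Readings** (left to right, each held over a second with the base flat):

| Place | Depth | Result | Now in |
|---|---|---|---|
| 1 | about 12.7 mm | failed | steel tray |
| 2 | about 6 mm | sound | carrier pocket 2 |
| 3 | about 5 mm | sound | carrier pocket 3 |
| 4 | no coupon | – | – |

The heights at which the contact force rose agreed with each dial reading to within about 1 mm.

**Last checks:**
- **Carrier:** it stands level on the tank floor. Its handle top is 69 mm above the bench, where 69 mm is expected, and it is about 1 mm off the tank's centre.
- **Sound coupons:** both lie flat in their pockets, within about 1 mm of centre.
- **Failed coupon:** it lies flat near the middle of the tray.
- **Gauge:** it stands upright on its stand. The wrist camera put it about 1 mm off centre just after release. The final side view read about 4 mm off in x, most of which matches that camera's usual bias.
- **Bystanders:** I never moved near the beaker, brown bottle or vial rack, and the pictures show no shift. I did not measure them again at the end.
- **Gripper:** it was open and clear, well above everything.

No check failed. The top and side cameras disagreed with the wrist camera by a few millimetres throughout, so I worked from the wrist camera.

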